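Push out the stuck hatchling tub and put it on the scale

ROBOT

A 7-joint arm with a two-finger parallel gripper is mounted at the origin on the work surface. World frame = base frame: x ahead of the robot, y to its left, z up, the work surface at z = 0. Lengths are in m, angles in degrees, forces in N, time in s.
With the tool pointing down it reaches from about 0.4 to 0.85 m from the base axis. Payload 6.9 kg.
Tool frame: the origin (TCP) lies midway between the tips of the shut fingers; the grasp point (between the pads) lies 19 mm behind it; y points along the fingers, x is the direction in which the jaws open and shut, and the axes are right-handed (so a half turn about y gives the same grasp; the last joint's range is limited). The gripper opens to 85 mm and grips with 20 to 120 N. Pads are 22 mm wide; open, the fingers measure 114 mm over their backs; the gripper's body (76 mm by 85 mm) begins 54 mm behind the grasp point. The pads swing forward as they close: fully open they stand 13 mm farther back than shut.
Start: joints at [69.872, 29.078, -13.613, 85.955, 7.202, 65.827, -8.869], TCP at [0.276, -0.561, 0.231] pointing down, gripper open.
Joint ranges: [-176.47, 176.47], [-13.61, 117.27], [-81.72, 77.17], [0.22, 143.17], [-87.28, 267.28], [10, 112.55], [-165.47, 165.47]. Speed limits (degrees/s): [136.94, 136.94, 180, 180, 180, 180, 180].

INTERFACE

Orientations are given as a 3x3 rotation matrix whose columns are the frame's x, y, z axes.
In Python, from station import bot gives the robot as it stands.
- The arm moves only by the tool send_rows, never from a script. Its argument "deltas" is one flat list of numbers, 5 for each row, row after row: the shift along the tool's x, y, z in mm, then the turn about the tool's y in degrees, then the opening, from -1 (shut) to 1 (fully open). In form: [tx, ty, tz, roll, claw, tx, ty, tz, roll, claw, ...]. A call has 1 to 12 rows; each row shifts and turns the pose as measured when the row begins, along the tool's axes as they then stand; what a row does not reach is not made up. A row lasts 1/12 s, in which the tool goes at most 41.7 mm and 7.16 degrees, less where a joint would pass 70% of its speed; a pose out of reach is approached as far as the arm can. A call with a gripper value outside its range is refused whole. The fingers move at their own pace and stop on an object; "force" is the grip in N (left out, the last holds). Time passes only in rows, so rows that do not move let the fingers close. It gives the time, the measured TCP pose, the force and the opening at its end, in the units of the state.
- bot.state(): the state, without advancing time (a new reading comes with each control period).
- bot.capture(name): name is "side" or "top"; returns the picture (384x512x3 uint8, red, green, blue); there is no depth.
- bot.camera_info(name): a dict with "camera_matrix" (3x3 intrinsics, pixels), "distortion" ([k1, k2, p1, p2, k3] as OpenCV has them; the pictures are not rectified), "T" (4x4, takes a point from camera to world coordinates). Camera axes: x right, y down, z forward; pixel columns grow to the right and rows downward; lengths in m; the calibration is good to about 2 mm. A picture is of the moment at which its call begins. camera_info takes no time and is no camera call.
- bot.hand_in(): hands the job in, once; it reports no verdict.
The state is a dict: "time_s": time; "joint_positions": joint angles; "qd": joint speeds; "tau": joint torques, N m; "eef_pos": TCP position; "orientation": TCP orientation; "wrist_force": force on the tool from outside, world axes, zero at the start; "torque": the same for the moment, N m; "finger_gap": finger opening in m.
Only numpy, scipy, OpenCV 4.12 (cv2) and the standard library are available. Lean on these libraries where they do the work, as an engineer would, in place of code of your own. Each camera call takes 0.05 s, during which the arm holds its last target.

TASK

One tub in the small three-bay rack has lost its pull tab and is stuck inside: with the wooden push stick, push it out from behind through the hole in the back of its bay, then draw it out at the front and set it down gently, upright, in the middle of the scale's platform for weighing. Lay the stick flat on the ledge again, and leave the other two tubs and the blue dish where they are.

Things in the scene. Friction and masses are not known exactly. Their poses are not given: they have to be found in the camera images.
- rack: black three-bay rack fixed to the ledge, 166 mm deep, 206 mm wide, 96 mm high. Origin on the ledge, under the middle of the bays. Its x axis runs from the open front (78 mm towards -x) to the outer face of the back panel (88 mm towards +x); the three bays lie side by side along its y, at -65, 0 and +65 mm
- mid_bay (a point): middle of the middle bay's floor, 34 mm above the ledge. Each bay is 60 mm wide, 52 mm high and 156 mm deep, between 5 mm partitions, under a 10 mm clear panel. A sprung rubber strip in its roof, 18 mm behind the front, presses on the tub's rim: a tub slides with some 5 to 10 N and stays where it is left, also when half out
- mid_hole (a point): centre of the round hole, 40 mm across, in the back panel behind the middle bay, at the panel's outer face, 60 mm above the ledge; the panel is 10 mm thick. The other two bays have the same hole, 65 mm to either side along the rack's y
- stuck_tub_center (a point): the stuck tub: open-topped, translucent white, 150 mm long (x), 56 wide (y), 50 high, 3 mm walls, about 150 g; point at its centre, 25 mm above its underside. In its bay its axes are the rack's: its front end (-x) is 3 mm inside the rack's front, its back wall 3 mm in front of the back panel. Only a ragged stub where the pull tab was; it may be in any of the three bays
- tub_b_center (a point): one of two like tubs, but with a pull tab, 30 mm wide, that stands 17 mm out of the rack's front, 44 mm above the tub's underside; point at its centre
- tub_c_center (a point): the other of the two like tubs with a pull tab; point at its centre
- stick_center (a point): the push stick: square bar of light wood, 200 mm long (its x) and 20 by 20 mm, rounded edges, 60 g, lying on the ledge behind the rack; point at its centre. Either end may be used.
- scale: bench scale fixed on the ledge; origin on the ledge under the middle of its steel platform, which is 160 mm (its x) by 164 mm (its y); white case with a blank display towards -x
- scale_pan (a point): middle of the platform's top, 24 mm above the ledge; axes as the scale's
- dish: blue ceramic dish, 112 mm across, 30 mm high; origin under its centre
Things that resemble listed ones, but are neither listed nor needed, are in the scene too. Of the things shaped like the part that bears stick_center, the wooden one is meant.

How it is judged (in metres and radians):
On the way, in this order (a step that is already met when the one before it is completed fails the run):
1. the stick bears on the stuck tub from behind and has pushed it 10 mm or more towards the front (contact force between stick and stuck_tub above 0.3 N and x of stuck_tub_center in the frame of rack below -0.01 m and x of stick_center in the frame of rack above 0.1 m), for 0.05 s.
2. the tub stands 35 mm or more out of the rack's front, level and still carried by its bay (x of stuck_tub_center in the frame of rack between -0.15 and -0.038 m and angle between stuck_tub_center's own z axis and vertical below 0.15 rad), for 0.1 s.
At the end, for the whole second after the job is handed in: the tub without a tab stands upright on the scale, its centre within 30 mm of the middle of the platform, tilted less than 0.08 rad (about 5 degrees), at rest; the stick lies flat on the ledge (its centre lower than 18 mm), at rest (horizontal distance between stuck_tub_center and scale_pan below 0.03 m and z of stuck_tub_center in the frame of scale_pan between 0.02 and 0.03 m and angle between stuck_tub_center's own z axis and vertical below 0.08 rad and linear speed of stuck_tub below 0.02 m/s and height (world z) of stick_center below 0.018 m and linear speed of stick below 0.03 m/s); the robot touches nothing.
It fails at once if another tub in the rack moved by more than 12 mm (distance of any of tub_b_center, tub_c_center from where it was at the start of the episode above 0.012 m).
It fails at once if the stuck tub tipped by more than 0.4 rad (about 23 degrees) (angle between stuck_tub_center's own z axis and vertical above 0.4 rad).
It fails at once if the tub dropped or slammed on the scale (coming down on it faster than 0.5 m/s) (linear speed of stuck_tub above 0.5 m/s and horizontal distance between stuck_tub_center and scale_pan below 0.06 m and z of stuck_tub_center in the frame of scale_pan below 0.045 m).
It fails at once if the blue dish moved by more than 25 mm (distance of dish from where it was at the start of the episode above 0.025 m).
It also fails if it takes over 64 s, if anything falls off the work surface, if the arm or the gripper's body presses on something with over 40 N, if the wrist force passes 120 N, or if a joint passes its speed limit or range.

## Working session

There is one attempt and no reset: what is moved stays moved. The work goes in short steps, Python scripts to look and compute and a tool call to move; the robot and the scene stay as the last step left them, time stands still between calls to the robot, and variables do not carry over. Pictures are saved under pics/ and viewed, and the job is handed in when it is done.

Besides the shell and the picture viewer there is one more tool, called after ">>>" as a command line: name --argument value ..., lists and objects as JSON in quotes. send_rows: Moves the arm, as the interface text tells. Its arguments: {"type":"object","properties":{"deltas":{"type":"array","items":{"type":"number"}},"force":{"type":"number"}},"required":["deltas"]}

```bash
ls; mkdir -p pics; python3 - <<'E'
from station import bot
import cv2, numpy as np
print(bot.state())
for n in ("side","top"):
    im=bot.capture(n); cv2.imwrite(f"pics/{n}0.png",im[:,:,::-1]); i=bot.camera_info(n); print(n,i)
E
```

```text
pics
{'time_s': 0.0, 'joint_positions': array([ 69.87171165,  29.12605041, -13.60848617,  86.00790283,
         7.20020306,  65.82881352,  -8.86978256]), 'qd': array([ 0.03577699, -0.09957111, -0.00890117, -0.09343899,  0.01017451,
       -0.11743937,  0.07135243]), 'tau': array([ 5.90391519e-04, -6.20597863e+01, -2.18670398e+00, -2.49653900e+01,
        1.26178839e-02,  1.17936215e-02,  2.16754017e-05]), 'eef_pos': array([ 0.27538425, -0.56049265,  0.23042858]), 'orientation': array([[ 4.41068870e-01, -8.13378130e-04,  8.97472891e-01],
       [-8.97471417e-01,  1.62661716e-03,  4.41069620e-01],
       [-1.81860119e-03, -9.99998346e-01, -1.25334282e-05]]), 'wrist_force': array([-0.21562961, -0.25203013,  0.36670436]), 'torque': array([-0.02428548, -0.03150315,  0.04064469]), 'finger_gap': 0.08516171870355732}
side {'camera_matrix': array([[448.80418137,   0.        , 256.74969834],
       [  0.        , 448.80418137, 183.66106171],
       [  0.        ,   0.        ,   1.        ]]), 'distortion': array([-0.1526778,  0.       ,  0.       ,  0.       ,  0.       ]), 'T': array([[ 0.99712628, -0.04570265,  0.060419  ,  0.39028719],
       [-0.07538523, -0.51962698,  0.85106103, -0.95237239],
       [-0.0075004 , -0.85317001, -0.52157902,  0.68768372],
       [ 0.        ,  0.        ,  0.        ,  1.        ]])}
top {'camera_matrix': array([[394.42711925,   0.        , 254.21765309],
       [  0.        , 394.42711925, 195.83826122],
       [  0.        ,   0.        ,   1.        ]]), 'distortion': array([-0.09873458,  0.        ,  0.        ,  0.        ,  0.        ]), 'T': array([[ 0.01481246, -0.99161428,  0.12838113,  0.30328195],
       [-0.99955091, -0.01802985, -0.02393535,  0.05054323],
       [ 0.02604933, -0.12796893, -0.99143602,  1.32600635],
       [ 0.        ,  0.        ,  0.        ,  1.        ]])}
```

View pics/side0.png

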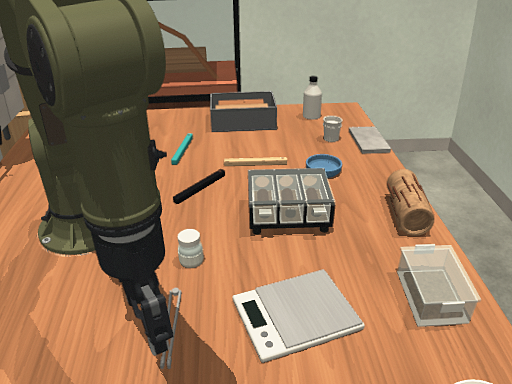

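View pics/top0.png

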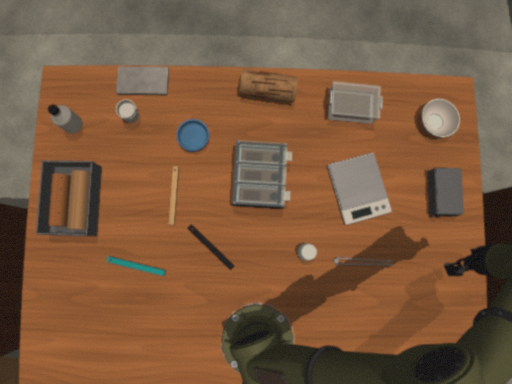

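```bash
python3 - <<'E'
import cv2
t=cv2.imread("pics/top0.png"); s=cv2.imread("pics/side0.png")
cv2.imwrite("pics/a.png",cv2.resize(t[125:225,160:310],None,fx=5,fy=5,interpolation=cv2.INTER_CUBIC))
cv2.imwrite("pics/b.png",cv2.resize(s[145:245,215:350],None,fx=5.5,fy=5.5,interpolation=cv2.INTER_CUBIC))
cv2.imwrite("pics/c.png",cv2.resize(t[140:235,315:405],None,fx=5.5,fy=5.5,interpolation=cv2.INTER_CUBIC))
E
```

```text
(no output)
```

View pics/a.png

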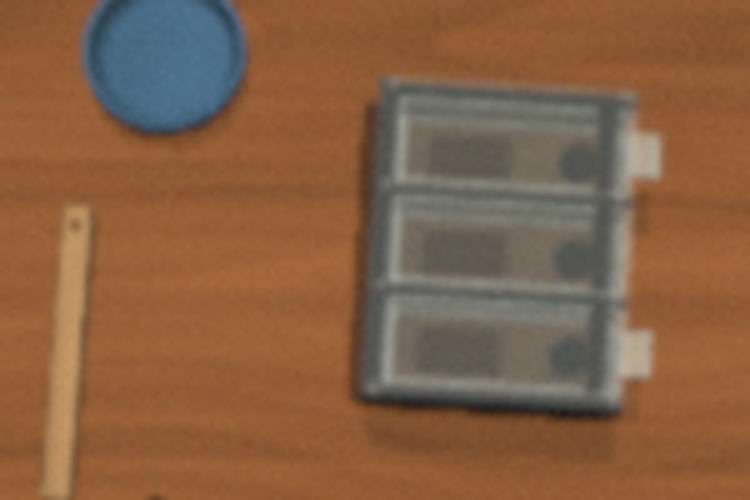

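View pics/b.png

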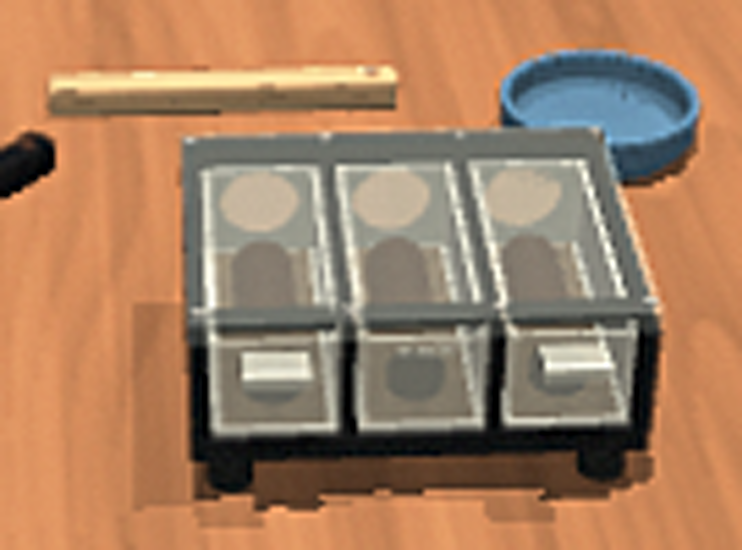

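View pics/c.png

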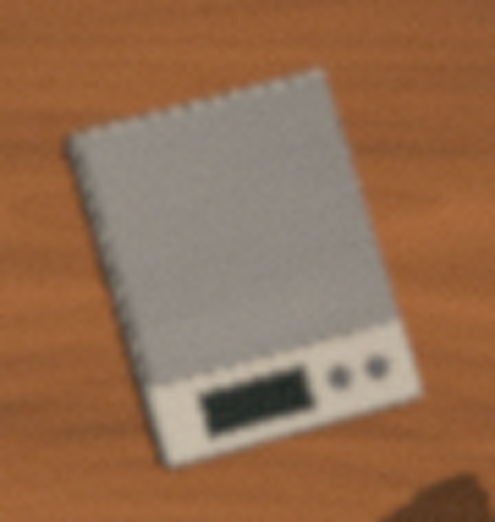

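```bash
cat > h.py <<'E'
from station import bot
import cv2, numpy as np
np.set_printoptions(precision=4,suppress=True)
def ray(n,uv):
    i=bot.camera_info(n); p=cv2.undistortPoints(np.array(uv,float).reshape(-1,1,2),i["camera_matrix"],i["distortion"]).reshape(-1,2)
    T=i["T"]; d=np.c_[p,np.ones(len(p))]@T[:3,:3].T
    return T[:3,3],d
def plane(n,uv,z):
    o,d=ray(n,uv); s=(z-o[2])/d[:,2]; return o+s[:,None]*d
def tri(a,ua,b,ub):
    oa,da=ray(a,[ua]);ob,db=ray(b,[ub]);da=da[0];db=db[0]
    s=np.linalg.lstsq(np.c_[da,-db],ob-oa,rcond=None)[0]
    p,q=oa+s[0]*da,ob+s[1]*db
    return (p+q)/2,np.linalg.norm(p-q)
def project(n,P):
    i=bot.camera_info(n);W=np.linalg.inv(i["T"]); return cv2.projectPoints(np.array(P,float).reshape(-1,3),cv2.Rodrigues(W[:3,:3])[0],W[:3,3],i["camera_matrix"],i["distortion"])[0].reshape(-1,2)
def st():
    s=bot.state(); R=s["orientation"]
    print("t",round(s["time_s"],2),"pos",s["eef_pos"]*1000,"toolx yaw",np.degrees(np.arctan2(R[1,0],R[0,0])),"toolz yaw",np.degrees(np.arctan2(R[1,2],R[0,2])),"q",s["joint_positions"],"F",s["wrist_force"],"gap",s["finger_gap"])
    return s
E
python3 - <<'E'
from h import *
A=np.array([160,125]);
c=np.array([[387,80],[635,95],[367,400],[617,410]])/5+A
P=plane("top",c,0.096);print("rack top TL(back,+x) TR BL BR\n",P,P.mean(0))
for a,b in((0,1),(2,3),(0,2),(1,3)): print(np.linalg.norm(P[a]-P[b]), np.degrees(np.arctan2(*(P[b]-P[a])[[1,0]])))
B=np.array([215,145]); c=np.array([[185,135],[605,130],[655,318],[188,325]])/5.5+B
P=plane("side",c,0.096);print("side rack",P,P.mean(0))
# stick
for n,z in(("top",.02),("side",.02)):
    im=cv2.imread(f"pics/{n}0.png");hsv=cv2.cvtColor(im,cv2.COLOR_BGR2HSV)
    roi=(165,155,20,80) if n=="top" else (215,150,80,22)
    x,y,w,h=roi; sub=im[y:y+h,x:x+w].astype(int)
    m=((sub[:,:,1]>120)&(sub[:,:,2]>150)) if n=="top" else (sub[:,:,1]>165)
    m=m.astype(np.uint8); k,l,s,ce=cv2.connectedComponentsWithStats(m); j=1+s[1:,4].argmax()
    pts=np.argwhere(l==j)[:,::-1].astype(np.float32)+[x,y]
    r=cv2.minAreaRect(pts.astype(np.float32)); print(n,s[j],r)
    bx=cv2.boxPoints(r); Q=plane(n,bx,z); print(Q,Q.mean(0))
c=np.array([[68,137],[320,68],[403,318],[148,385]])/5.5+[315,140]
P=plane("top",c,.024);print("scale",P,P.mean(0));
for a,b in((0,1),(1,2),(2,3),(3,0)): print(np.linalg.norm(P[a]-P[b]), np.degrees(np.arctan2(*(P[b]-P[a])[[1,0]])))
E
```

```text
rack top TL(back,+x) TR BL BR
 [[ 0.6388  0.0774  0.096 ]
 [ 0.6325 -0.0821  0.096 ]
 [ 0.4324  0.0856  0.096 ]
 [ 0.4289 -0.0714  0.096 ]] [0.5332 0.0024 0.096 ]
0.15959484168852983 -92.28047124092919
0.15706956828076996 -91.30155828973129
0.20655992262608872 177.71286085462222
0.20389270414676902 176.99668680704937
side rack [[ 0.4427  0.0869  0.096 ]
 [ 0.6468  0.074   0.096 ]
 [ 0.6347 -0.0897  0.096 ]
 [ 0.4341 -0.0773  0.096 ]] [ 0.5396 -0.0015  0.096 ]
top [  4  11   9  59 294] ((172.814697265625, 194.9088134765625), (5.138666152954102, 58.13595199584961), 4.39870548248291)
[[0.3743 0.3028 0.02  ]
 [0.5697 0.2961 0.02  ]
 [0.5687 0.2787 0.02  ]
 [0.3733 0.2858 0.02  ]] [0.4715 0.2909 0.02  ]
side [  9   7  63   5 202] ((254.99652099609375, 158.86851501464844), (3.3146414756774902, 62.083763122558594), 88.49256896972656)
[[0.3762 0.3007 0.02  ]
 [0.5724 0.2941 0.02  ]
 [0.5698 0.2722 0.02  ]
 [0.3761 0.2788 0.02  ]] [0.4736 0.2865 0.02  ]
scale [[ 0.5822 -0.2276  0.024 ]
 [ 0.6302 -0.3881  0.024 ]
 [ 0.4734 -0.4365  0.024 ]
 [ 0.4294 -0.2755  0.024 ]] [ 0.5288 -0.3319  0.024 ]
0.1675216771448013 -73.37158293247484
0.1640759526466788 -162.8599205285699
0.16694061551541783 105.28006113712313
0.1601547878997605 17.3770344707919
```

```bash
python3 - <<'E'
from h import *
s=cv2.imread("pics/side0.png")
cv2.imwrite("pics/d.png",cv2.resize(s[168:190,245:335],None,fx=8,fy=8,interpolation=cv2.INTER_CUBIC))
big=cv2.resize(s[168:190,245:335],None,fx=8,fy=8,interpolation=cv2.INTER_CUBIC).astype(int)
m=(((big[:,:,2]-big[:,:,0])>25)).astype(np.uint8)
k,l,stt,ce=cv2.connectedComponentsWithStats(m)
for j in range(1,k):
    if stt[j,4]>1500:
        c=(ce[j]+.5)/8-.5+[245,168]; print(stt[j],c,plane("side",[c],.06))
# partitions in the top view
t=cv2.imread("pics/top0.png",0).astype(np.float32)
for u in range(240,282,3):
    col=t[138:212,u-1:u+2].mean(1)
    mins=[(138+i,col[i]) for i in range(1,len(col)-1) if col[i]<col[i-1] and col[i]<=col[i+1] and col[i]<75]
    print(u,[(a,int(b)) for a,b in mins])
E
```

```text
[    0     0   490   176 11045] [261.0596 172.9896] [[0.4793 0.1277 0.06  ]]
[ 272   61  114   89 7664] [285.6286 180.6271] [[0.5422 0.0807 0.06  ]]
[ 462   62  114   83 7048] [309.1811 180.3262] [[0.6062 0.0767 0.06  ]]
[  79   65  116   88 7655] [261.6716 181.2267] [[0.4772 0.0832 0.06  ]]
[ 654   66   66  110 5387] [331.1629 182.7664] [[0.6632 0.0589 0.06  ]]
240 [(205, 38)]
243 [(205, 38)]
246 [(205, 43)]
249 [(206, 47)]
252 [(206, 45)]
255 [(206, 37)]
258 [(206, 37)]
261 [(206, 41)]
264 [(206, 43)]
267 [(207, 43)]
270 [(207, 37)]
273 [(207, 33)]
276 [(207, 38)]
279 [(207, 42)]
```

View pics/d.png

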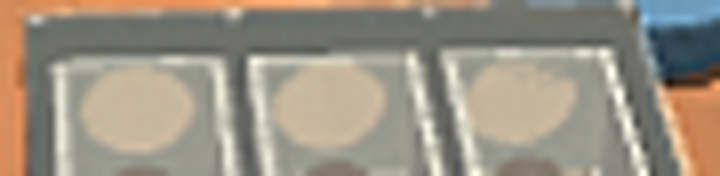

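```bash
python3 - <<'E'
from h import *
t=cv2.imread("pics/top0.png",0)
b=cv2.resize(t[135:215,228:296],None,fx=7,fy=7,interpolation=cv2.INTER_CUBIC); cv2.imwrite("pics/e.png",b)
for u in (245,255,262):
    print(u,list(zip(range(158,196),t[158:196,u-3:u+4].mean(1).astype(int))))
E
```

```text
245 [(158, np.int64(98)), (159, np.int64(104)), (160, np.int64(121)), (161, np.int64(121)), (162, np.int64(104)), (163, np.int64(100)), (164, np.int64(120)), (165, np.int64(118)), (166, np.int64(110)), (167, np.int64(119)), (168, np.int64(120)), (169, np.int64(110)), (170, np.int64(104)), (171, np.int64(99)), (172, np.int64(98)), (173, np.int64(96)), (174, np.int64(96)), (175, np.int64(96)), (176, np.int64(95)), (177, np.int64(96)), (178, np.int64(95)), (179, np.int64(104)), (180, np.int64(124)), (181, np.int64(123)), (182, np.int64(105)), (183, np.int64(98)), (184, np.int64(118)), (185, np.int64(120)), (186, np.int64(118)), (187, np.int64(120)), (188, np.int64(114)), (189, np.int64(106)), (190, np.int64(99)), (191, np.int64(94)), (192, np.int64(94)), (193, np.int64(94)), (194, np.int64(93)), (195, np.int64(93))]
255 [(158, np.int64(89)), (159, np.int64(90)), (160, np.int64(102)), (161, np.int64(125)), (162, np.int64(119)), (163, np.int64(99)), (164, np.int64(102)), (165, np.int64(118)), (166, np.int64(115)), (167, np.int64(112)), (168, np.int64(120)), (169, np.int64(116)), (170, np.
[... 685 characters left out ...]
164, np.int64(99)), (165, np.int64(118)), (166, np.int64(118)), (167, np.int64(110)), (168, np.int64(118)), (169, np.int64(118)), (170, np.int64(109)), (171, np.int64(105)), (172, np.int64(102)), (173, np.int64(101)), (174, np.int64(101)), (175, np.int64(102)), (176, np.int64(101)), (177, np.int64(100)), (178, np.int64(100)), (179, np.int64(102)), (180, np.int64(111)), (181, np.int64(126)), (182, np.int64(125)), (183, np.int64(105)), (184, np.int64(99)), (185, np.int64(119)), (186, np.int64(120)), (187, np.int64(118)), (188, np.int64(122)), (189, np.int64(115)), (190, np.int64(107)), (191, np.int64(104)), (192, np.int64(104)), (193, np.int64(104)), (194, np.int64(104)), (195, np.int64(105))]
```

View pics/e.png

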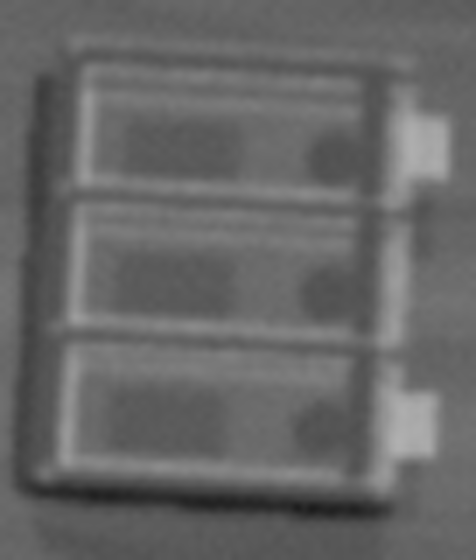

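```bash
python3 - <<'E'
from h import *
P=plane("top",[[245,162.7],[245,182.75],[255,163.3],[255,183.3],[262,163.75],[262,183.8]],.086);print(P)
print(P[0]-P[1])
M=(P[::2]+P[1::2])/2; print(M)
# side view partition tops: crop d lines (scale8, off 245,168)
E
```

```text
[[ 0.5704  0.0518  0.086 ]
 [ 0.5053  0.0506  0.086 ]
 [ 0.5691  0.0197  0.086 ]
 [ 0.5042  0.0187  0.086 ]
 [ 0.5681 -0.0028  0.086 ]
 [ 0.503  -0.0036  0.086 ]]
[0.0651 0.0012 0.    ]
[[ 0.5379  0.0512  0.086 ]
 [ 0.5366  0.0192  0.086 ]
 [ 0.5355 -0.0032  0.086 ]]
```

>>> send_rows --deltas '[0,0,0,7,1,0,0,0,7,1,0,0,0,7,1,0,0,0,7,1]'

```text
time_s: 0.43
eef_pos: [0.2744, -0.5597, 0.2283]
orientation: [[-0.042, -0.002, 0.999], [-0.999, 0.006, -0.042], [-0.005, -1.0, -0.003]]
wrist_force: [0.9, -0.7, 0.6]
finger_gap: 0.0854
```

```bash
cat >> h.py <<'E'
def go(x,y,z,yaw=None):
    s=st();R=s["orientation"];d=np.array([x,y,z])/1000-s["eef_pos"]
    a=np.degrees(np.arctan2(R[1,0],R[0,0]))
    print("need tool mm",R.T@d*1000,"roll", None if yaw is None else -(((yaw-a)+180)%360-180))
E
python3 -c "
from h import *
go(512,287,200,-92)"
```

```text
t 0.43 pos [ 274.4077 -559.6898  228.3044] toolx yaw -92.42112651147339 toolz yaw -2.4203399111432407 q [ 65.4711  28.9399  -6.2553  86.2073   3.2738  65.3748 -33.8121] F [ 0.9451 -0.7181  0.5945] gap 0.08541884791154841
need tool mm [-855.8034   32.4765  201.6948] roll -0.4211265114734033
```

>>> send_rows --deltas '[-25,0,20,0,1,-38,0,22,0,1,-38,0,22,0,1,-38,0,22,0,1,-38,0,22,0,1,-38,0,22,0,1,-38,0,22,0,1,-38,0,22,0,1,-38,0,22,0,1,-38,0,22,0,1,-38,0,15,0,1,-38,0,0,0,1]'

```text
time_s: 1.43
eef_pos: [0.521, -0.1455, 0.2223]
orientation: [[-0.072, -0.012, 0.997], [-0.997, 0.006, -0.072], [-0.005, -1.0, -0.012]]
wrist_force: [1.4, -0.7, 0.7]
finger_gap: 0.0854
```

```bash
python3 -c "
from h import *
go(512,287,150,-92)"
```

```text
t 1.43 pos [ 521.0461 -145.5049  222.333 ] toolx yaw -94.14187954683378 toolz yaw -4.138454574776627 q [ 21.0753  22.3922 -11.4944  98.8726   4.7925  59.9488 -86.1707] F [ 1.3989 -0.6536  0.7325] gap 0.08539945070768402
need tool mm [-430.3586   74.945   -39.3588] roll -2.1418795468337635
```

>>> send_rows --deltas '[-38,0,-4,-1,1,-38,0,-4,-1,1,-38,0,-4,0,1,-38,0,-4,0,1,-38,0,-4,0,1,-38,0,-4,0,1,-38,5,-4,0,1,-38,5,-4,0,1,-38,8,-3,0,1,-38,8,-2,0,1,-30,10,0,0,1,0,0,0,0,1]'

```text
time_s: 2.43
eef_pos: [0.4929, 0.2961, 0.1853]
orientation: [[-0.025, -0.016, 1.0], [-1.0, 0.011, -0.025], [-0.011, -1.0, -0.016]]
wrist_force: [-0.3, 0.6, 0.6]
finger_gap: 0.0854
```

```bash
python3 -c "
from h import *
go(512,287,100,-92)
for n in ('side','top'):cv2.imwrite(f'pics/{n}1.png',bot.capture(n)[:,:,::-1])"
```

```text
t 2.43 pos [492.9028 296.0833 185.2737] toolx yaw -91.42279879378097 toolz yaw -1.4128442828100891 q [ -21.2404   27.5555  -17.6838   97.1634    8.3759   57.0313 -133.0684] F [-0.3389  0.5981  0.6402] gap 0.08540397135737723
need tool mm [ 9.5202 84.8524 20.6941] roll 0.5772012062190299
```

View pics/top1.png

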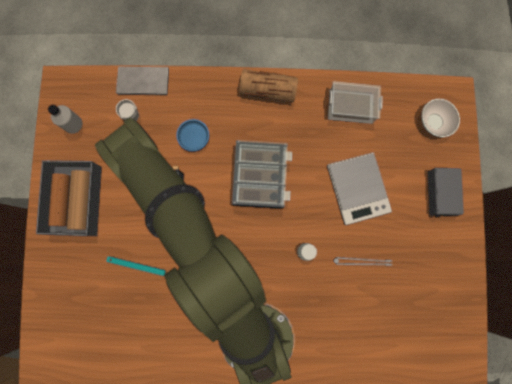

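View pics/side1.png

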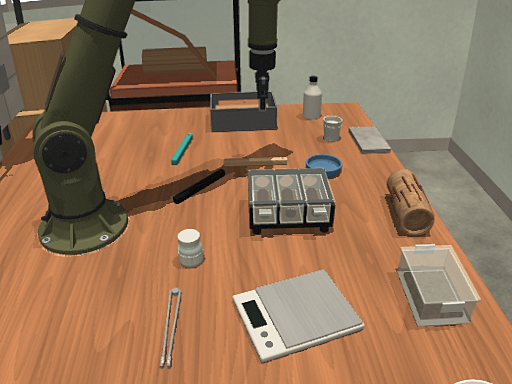

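>>> send_rows --deltas '[9,20,20,0.5,1,0,35,0,0,1,0,35,0,0,1,0,35,0,0,1,0,20,0,0,1,0,5,0,0,1,0,0,0,0,1]'

```text
time_s: 3.12
eef_pos: [0.5194, 0.2694, 0.0342]
orientation: [[-0.051, -0.006, 0.999], [-0.999, 0.003, -0.051], [-0.003, -1.0, -0.006]]
wrist_force: [-0.4, 0.3, 0.6]
finger_gap: 0.0856
```

```bash
python3 -c "
from h import *
go(512,287,3,-92)
cv2.imwrite(f'pics/s2.png',cv2.resize(bot.capture('side')[110:210,170:340,::-1],None,fx=4.5,fy=4.5,interpolation=cv2.INTER_CUBIC))
im=cv2.imread('pics/top0.png');print(plane('top',[[193,136]],.03))
"
```

```text
t 3.12 pos [519.4054 269.4356  34.1588] toolx yaw -92.94638358365002 toolz yaw -2.9453635157002296 q [ -21.0187   38.5163  -13.668   104.8524   13.1552   38.3772 -135.1505] F [-0.4095  0.2554  0.6051] gap 0.08556201278755513
need tool mm [-17.0727  31.2588  -8.1012] roll -0.9463835836500039
[[0.6714 0.2294 0.03  ]]
```

View pics/s2.png

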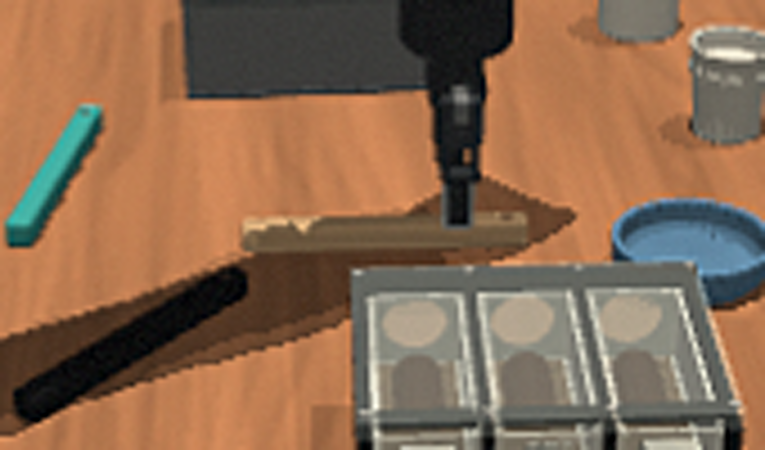

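>>> send_rows --deltas '[-17,0,-8,-1,1,0,0,0,0,1,0,12,0,0,1,0,12,0,0,1,0,6,0,0,1,0,0,0,0,1]'

```text
time_s: 3.67
eef_pos: [0.5183, 0.2858, 0.0104]
orientation: [[-0.039, 0.006, 0.999], [-0.999, 0.007, -0.039], [-0.008, -1.0, 0.006]]
wrist_force: [0.7, 0.0, 0.0]
finger_gap: 0.0854
```

```bash
python3 -c "
from h import *
go(512,287,3,-92)
"
```

```text
t 3.67 pos [518.2763 285.7758  10.4087] toolx yaw -92.24815248914355 toolz yaw -2.2505818390174572 q [ -23.1392   40.5722  -12.7838  105.4022   14.2142   35.0503 -136.8088] F [0.7182 0.0151 0.0149] gap 0.0853838329203309
need tool mm [-0.9211  7.3802 -6.3611] roll -0.2481524891435356
```

>>> send_rows --deltas '[-1,7,-5,0,1,0,1,0,0,1,0,0,0,0,-1,0,0,0,0,-1,0,0,0,0,-1,0,0,0,0,-1,0,0,0,0,-1,0,0,0,0,-1,0,0,0,0,-1,0,0,0,0,-1]' --force 70

```text
time_s: 4.5
eef_pos: [0.5136, 0.2865, 0.0022]
orientation: [[-0.04, 0.007, 0.999], [-0.999, 0.007, -0.04], [-0.007, -1.0, 0.006]]
wrist_force: [-0.0, 0.1, -0.3]
finger_gap: 0.0184
```

```bash
python3 -c "
from h import *
st()
"
```

```text
t 4.5 pos [513.5514 286.5204   2.1752] toolx yaw -92.31665323189107 toolz yaw -2.3193477742327877 q [ -23.6864   41.0254  -12.3895  106.3058   14.4795   33.636  -137.4716] F [-0.0106  0.0578 -0.3274] gap 0.018412059714120677
```

>>> send_rows --deltas '[0,-15,0,0,-1,0,-25,0,0,-1,0,-30,0,0,-1,0,-30,0,0,-1,0,-15,0,0,-1,0,0,0,-5,-1,0,0,0,-7,-1,0,0,0,-7,-1,0,0,0,-7,-1,0,0,0,-7,-1,0,0,0,-7,-1,0,0,0,-7,-1]'

```text
time_s: 5.5
eef_pos: [0.512, 0.2848, 0.1229]
orientation: [[0.717, 0.007, 0.697], [-0.697, 0.005, 0.717], [0.001, -1.0, 0.008]]
wrist_force: [0.5, 0.1, -0.7]
finger_gap: 0.0186
```

>>> send_rows --deltas '[0,0,0,-7,-1,0,0,0,-7,-1,0,0,0,-7,-1,0,0,0,-7,-1,0,0,0,-7,-1,0,0,0,-5,-1,0,0,0,0,-1,0,0,0,0,-1]'

```text
time_s: 6.17
eef_pos: [0.5119, 0.2826, 0.122]
orientation: [[0.999, 0.005, 0.052], [-0.052, 0.003, 0.999], [0.005, -1.0, 0.004]]
wrist_force: [-0.0, 0.5, -0.3]
finger_gap: 0.0182
```

```bash
python3 -c "
from h import *
go(549,260,110,-2.8)
for n in ('side','top'):cv2.imwrite(f'pics/{n}3.png',bot.capture(n)[:,:,::-1])"
```

```text
t 6.17 pos [511.9181 282.6396 122.0037] toolx yaw -2.965495371865261 toolz yaw 87.03560944320668 q [ -6.081   35.8592 -40.8617 100.7494  28.4366  53.768  -61.6781] F [-0.0423  0.4824 -0.2656] gap 0.0182180915853674
need tool mm [ 38.1407  12.1246 -20.7361] roll -0.1654953718652621
```

View pics/top3.png

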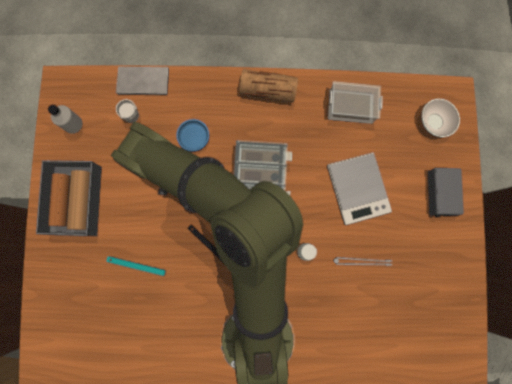

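View pics/side3.png

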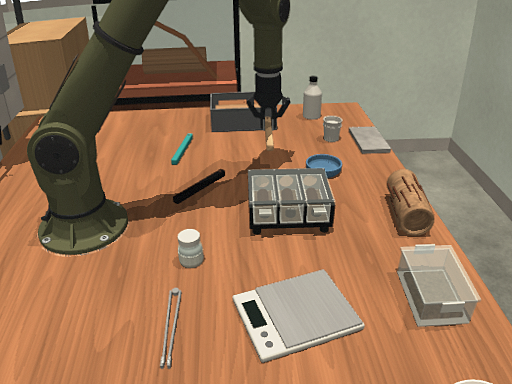

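>>> send_rows --deltas '[15,0,-8,0,-1,15,8,-9,0,-1,8,15,-8,0,-1,0,20,0,0,-1,0,18,0,0,-1,0,5,0,0,-1,0,0,0,0,-1]'

```text
time_s: 6.85
eef_pos: [0.5525, 0.2516, 0.0496]
orientation: [[0.998, 0.007, 0.064], [-0.064, 0.001, 0.998], [0.006, -1.0, 0.002]]
wrist_force: [-0.1, -0.3, -0.5]
finger_gap: 0.0186
```

```bash
python3 -c "
from h import *
go(549,255,52,-2.8)
im=bot.capture('side')[:,:,::-1]; cv2.imwrite('pics/side4.png',im)
cv2.imwrite(f'pics/s4.png',cv2.resize(im[110:210,230:350],None,fx=6,fy=6,interpolation=cv2.INTER_CUBIC))
"
```

```text
t 6.85 pos [552.484  251.6251  49.5793] toolx yaw -3.6824265381964065 toolz yaw 86.31825104486246 q [ -4.7066  42.2113 -37.0183 101.1374  33.3621  47.7075 -61.31  ] F [-0.1281 -0.3475 -0.5165] gap 0.018605261802487776
need tool mm [-3.6778 -2.4388  3.1486] roll -0.8824265381963983
```

View pics/s4.png

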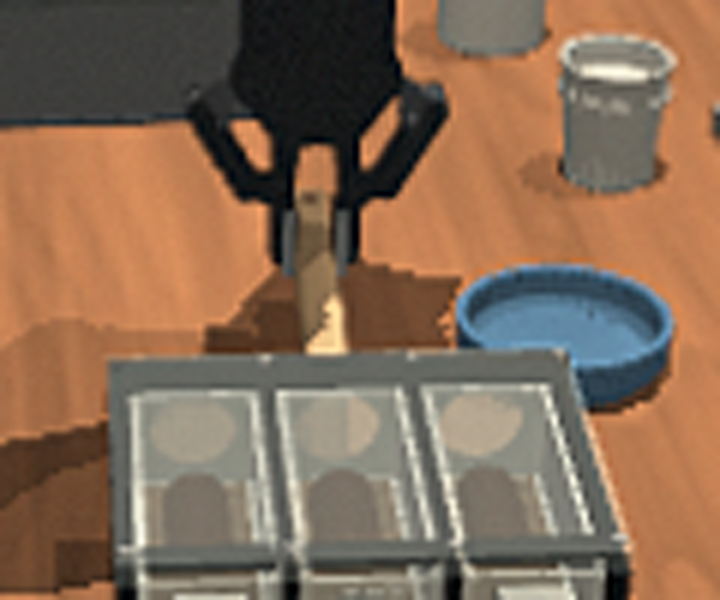

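```bash
python3 -c "
from h import *
c=np.array([[301,200],[328,200],[301,260],[334,260],[303,320],[340,320],[304,345],[346,345]])/6+[230,110]
P=plane('side',c,.0675);print((P[::2]+P[1::2])/2*1000, P*1000)
"
```

```text
[[559.7572 292.2998  67.5   ]
 [552.874  225.5214  67.5   ]
 [547.0297 164.0519  67.5   ]
 [545.5909 139.7881  67.5   ]] [[552.7858 292.9084  67.5   ]
 [566.7286 291.6912  67.5   ]
 [544.7077 226.2354  67.5   ]
 [561.0403 224.8074  67.5   ]
 [538.2376 164.822   67.5   ]
 [555.8218 163.2819  67.5   ]
 [535.7726 140.6485  67.5   ]
 [555.4091 138.9277  67.5   ]]
```

>>> send_rows --deltas '[-3.5,-2.4,0,-0.9,-1,0,0,0,0,-1,0,0,0,0,-1]'

```text
time_s: 7.15
eef_pos: [0.5488, 0.2523, 0.0536]
orientation: [[0.999, 0.007, 0.047], [-0.047, 0.002, 0.999], [0.007, -1.0, 0.002]]
wrist_force: [0.7, 0.2, -0.6]
finger_gap: 0.0185
```

```bash
python3 -c "
from h import *
go(549,255,52,-2.8)
im=bot.capture('side')[:,:,::-1]; cv2.imwrite('pics/side5.png',im)
cv2.imwrite(f'pics/s5.png',cv2.resize(im[130:210,250:350],None,fx=7,fy=7,interpolation=cv2.INTER_CUBIC))
"
```

```text
t 7.15 pos [548.7737 252.3445  53.5655] toolx yaw -2.6917984910218795 toolz yaw 87.30914285136733 q [ -4.5493  41.7821 -37.5094 101.4916  33.3534  47.8872 -60.6636] F [ 0.6737  0.1723 -0.6327] gap 0.018540944865829814
need tool mm [0.0903 1.5724 2.6596] roll 0.10820150897811232
```

View pics/s5.png

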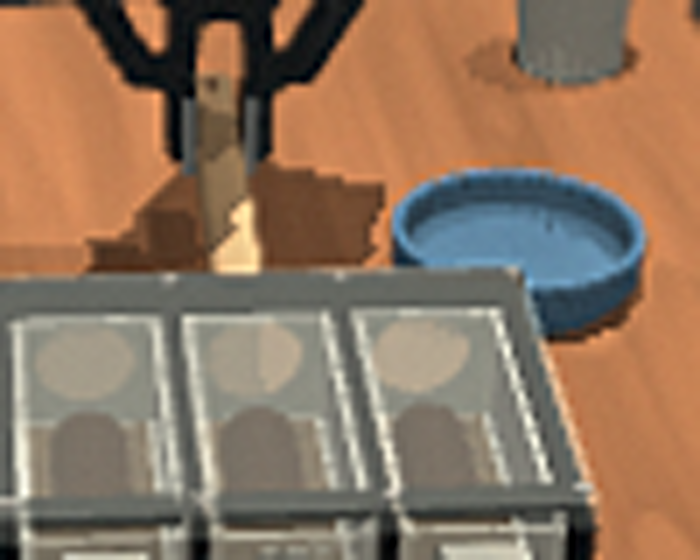

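>>> send_rows --deltas '[0,1.5,-8,0,-1,0,0,-8,0,-1,0,0,-8,0,-1,0,0,-6,0,-1,0,0,-3,0,-1,0,0,0,0,-1]'

```text
time_s: 7.7
eef_pos: [0.548, 0.2156, 0.0541]
orientation: [[0.999, 0.011, 0.047], [-0.048, 0.002, 0.999], [0.011, -1.0, 0.003]]
wrist_force: [0.1, 0.0, -0.5]
finger_gap: 0.0184
```

```bash
python3 -c "
from h import *
s=st(); p=s['eef_pos'][:2]*1000-np.array([540.8,83.4]); rx=np.array([.0488,.9988]); print('grasp along/lat from hole',p@rx, p@np.array([-rx[1],rx[0]]))
im=bot.capture('side')[:,:,::-1]; cv2.imwrite('pics/side6.png',im)
cv2.imwrite(f'pics/s6.png',cv2.resize(im[130:210,250:350],None,fx=7,fy=7,interpolation=cv2.INTER_CUBIC))
"
```

```text
t 7.7 pos [547.9987 215.5599  54.1132] toolx yaw -2.723649259716608 toolz yaw 87.27806825624076 q [ -0.9071  40.6749 -37.6805 104.0694  33.7489  46.3251 -58.4953] F [ 0.0874  0.0194 -0.4833] gap 0.018449472098208696
grasp along/lat from hole 132.35260975803067 -0.7406092684363871
```

View pics/s6.png

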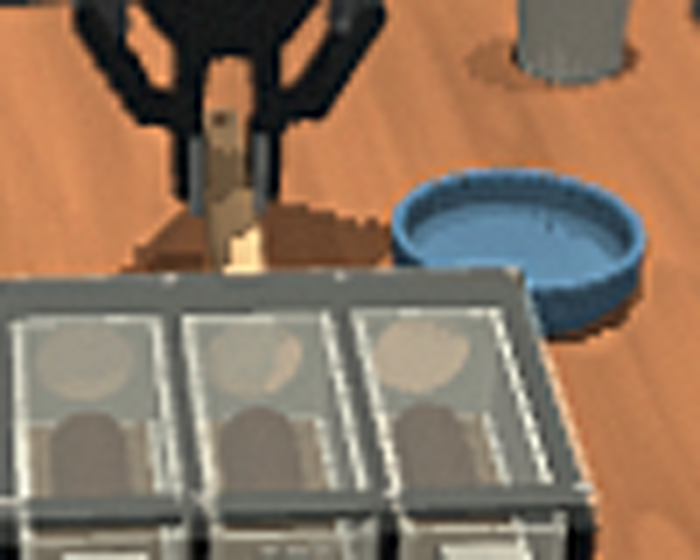

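>>> send_rows --deltas '[0.5,2,-5,0,-1,0,0.5,-5,0,-1,0,0,-5,0,-1,0,0,-5,0,-1]'

```text
time_s: 8.08
eef_pos: [0.5489, 0.2046, 0.0535]
orientation: [[0.999, 0.017, 0.041], [-0.041, 0.017, 0.999], [0.016, -1.0, 0.018]]
wrist_force: [0.2, 6.5, 1.3]
finger_gap: 0.0185
```

```bash
cat >> h.py <<'E'
def rel():
    s=st(); p=s['eef_pos'][:2]*1000-np.array([540.8,83.4]); rx=np.array([.0488,.9988]); print('along/lat from hole',p@rx, p@np.array([-rx[1],rx[0]]))
E
python3 -c "
from h import *
rel()
im=bot.capture('side')[:,:,::-1]; cv2.imwrite('pics/side7.png',im)
cv2.imwrite(f'pics/s7.png',cv2.resize(im[140:240,230:350],None,fx=6,fy=6,interpolation=cv2.INTER_CUBIC))
"
```

```text
t 8.08 pos [548.8672 204.6031  53.4643] toolx yaw -2.3780957796215194 toolz yaw 87.6379292366047 q [  0.935   40.3962 -38.1265 105.1691  33.9244  44.9231 -57.203 ] F [0.1786 6.5417 1.336 ] gap 0.01845503350231259
along/lat from hole 121.4513080060099 -2.1428404535138066
```

View pics/s7.png

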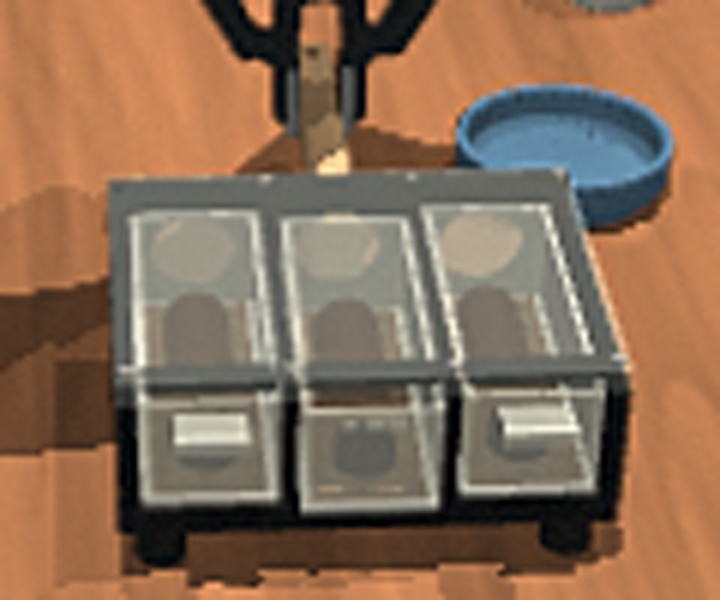

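>>> send_rows --deltas '[-1,1,-6,0.4,-1,-0.5,0,-6,0,-1,0,0,-7,0,-1,0,0,-7,0,-1,0,0,-7,0,-1,0,0,-7,0,-1]'

```text
time_s: 8.63
eef_pos: [0.5483, 0.1833, 0.0565]
orientation: [[0.999, 0.029, 0.033], [-0.035, 0.047, 0.998], [0.028, -0.998, 0.048]]
wrist_force: [-1.0, 8.4, 2.3]
finger_gap: 0.0181
```

```bash
python3 -c "
from h import *
rel()
im=bot.capture('side')[:,:,::-1]; cv2.imwrite('pics/side8.png',im)
cv2.imwrite(f'pics/s8.png',cv2.resize(im[140:240,230:350],None,fx=6,fy=6,interpolation=cv2.INTER_CUBIC))
"
```

```text
t 8.63 pos [548.3402 183.3252  56.4537] toolx yaw -1.9831925082564317 toolz yaw 88.09273428105841 q [  4.7714  39.4701 -39.2566 107.3716  33.8872  42.3991 -54.6551] F [-1.0281  8.4154  2.3364] gap 0.01808910166021325
along/lat from hole 100.17323209817727 -2.6548402223491094
```

View pics/s8.png

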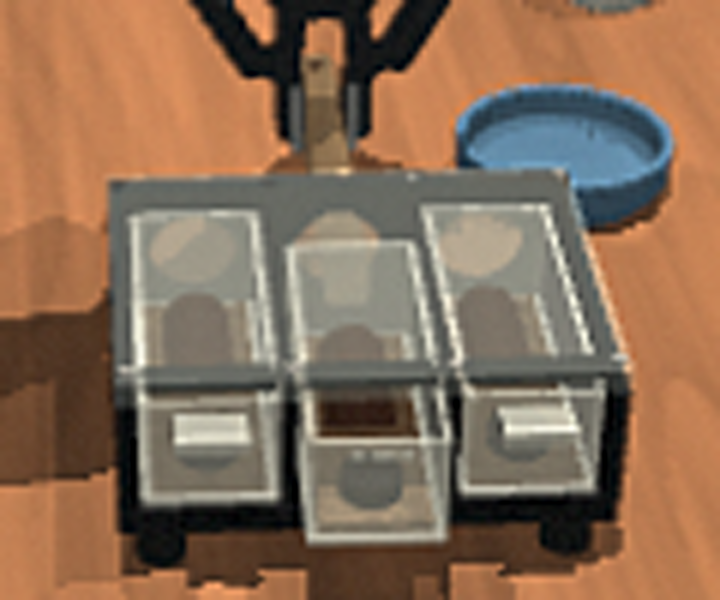

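>>> send_rows --deltas '[-1,0,-20,0.5,-1,-1,0,-22,0,-1,0,0,-22,0,-1]'

```text
time_s: 8.93
eef_pos: [0.5454, 0.1313, 0.0558]
orientation: [[0.999, 0.037, 0.029], [-0.031, 0.064, 0.997], [0.035, -0.997, 0.065]]
wrist_force: [0.3, 7.3, 2.7]
finger_gap: 0.0188
```

```bash
python3 -c "
from h import *
rel();print(bot.state()['orientation'])
im=bot.capture('side')[:,:,::-1]; cv2.imwrite('pics/side9.png',im)
cv2.imwrite(f'pics/s9.png',cv2.resize(im[140:240,230:350],None,fx=6,fy=6,interpolation=cv2.INTER_CUBIC))
"
```

```text
t 8.93 pos [545.4167 131.2636  55.8398] toolx yaw -1.794659588504371 toolz yaw 88.33521602047702 q [ 11.446   38.5428 -40.306  110.4333  34.1497  39.937  -49.9611] F [0.2796 7.3193 2.7431] gap 0.018793761970684292
along/lat from hole 48.03141133236284 -2.275405938567689
[[ 0.9989  0.0367  0.029 ]
 [-0.0313  0.064   0.9975]
 [ 0.0347 -0.9973  0.0651]]
```

View pics/s9.png

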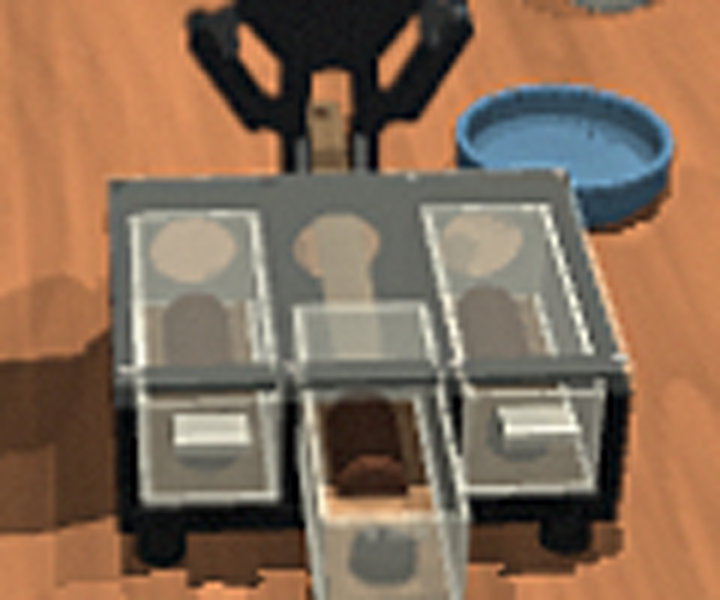

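>>> send_rows --deltas '[0,0,-18,0,-1,0,0,10,0,-1,0,0,20,0,-1,0,0,25,0,-1,0,0,25,0,-1,0,0,25,0,-1,0,0,20,0,-1]'

```text
time_s: 9.57
eef_pos: [0.5506, 0.2269, 0.0592]
orientation: [[0.998, 0.033, 0.049], [-0.051, 0.053, 0.997], [0.03, -0.998, 0.054]]
wrist_force: [0.4, -0.1, -0.1]
finger_gap: 0.0186
```

```bash
python3 -c "
from h import *
rel();print(bot.state()['orientation'])
im=bot.capture('side')[:,:,::-1]; cv2.imwrite('pics/side10.png',im)
cv2.imwrite(f'pics/s10.png',cv2.resize(im[120:260,200:350],None,fx=5,fy=5,interpolation=cv2.INTER_CUBIC)[:600])
"
```

```text
t 9.57 pos [550.5519 226.9359  59.2139] toolx yaw -2.9246707154015175 toolz yaw 87.16886731449462 q [  0.2968  40.0777 -38.7505 105.0062  33.2566  43.3613 -58.293 ] F [ 0.4276 -0.1489 -0.1479] gap 0.018625250721813928
along/lat from hole 143.83956356399747 -2.7356306481367207
[[ 0.9982  0.0327  0.0493]
 [-0.051   0.0527  0.9973]
 [ 0.03   -0.9981  0.0543]]
```

View pics/s10.png

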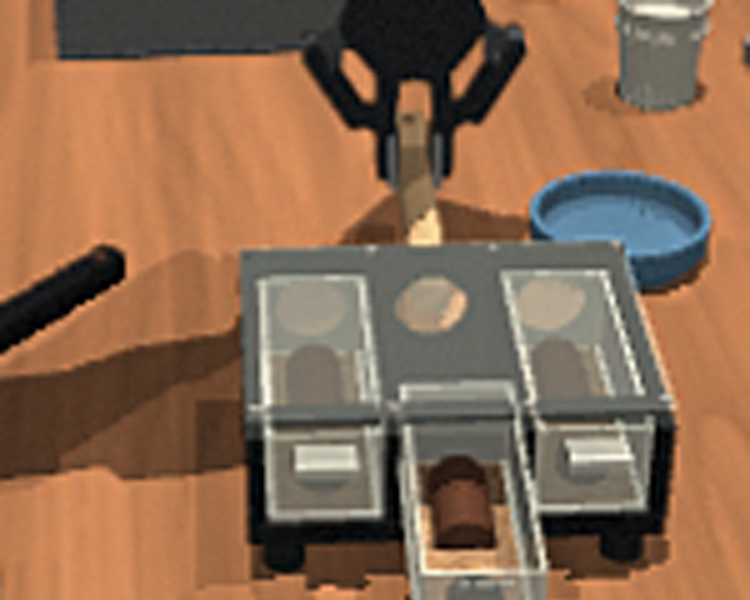

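>>> send_rows --deltas '[0,0,25,0,-1,0,0,25,0,-1,0,8,22,0,-1,0,15,0,0,-1,0,15,0,0,-1,0,12,0,0,-1,0,6,0,0,-1,0,2,0,0,-1]'

```text
time_s: 10.28
eef_pos: [0.5538, 0.3159, 0.0036]
orientation: [[0.999, 0.033, 0.04], [-0.042, 0.057, 0.998], [0.031, -0.998, 0.058]]
wrist_force: [-0.0, 1.8, 1.9]
finger_gap: 0.0188
```

```bash
python3 -c "
from h import *
st();print(bot.state()['orientation'])
im=bot.capture('side')[:,:,::-1]; cv2.imwrite('pics/side11.png',im)
cv2.imwrite(f'pics/s11.png',cv2.resize(im[100:240,200:350],None,fx=5,fy=5,interpolation=cv2.INTER_CUBIC)[:600])
"
```

```text
t 10.28 pos [553.7934 315.8536   3.6167] toolx yaw -2.419028217223558 toolz yaw 87.68376085921423 q [-10.3663  46.3977 -34.8123 100.8903  36.606   40.6754 -66.2468] F [-0.0111  1.8418  1.9377] gap 0.018815850471360456
[[ 0.9986  0.0333  0.0403]
 [-0.0422  0.0566  0.9975]
 [ 0.0309 -0.9978  0.0579]]
```

View pics/s11.png

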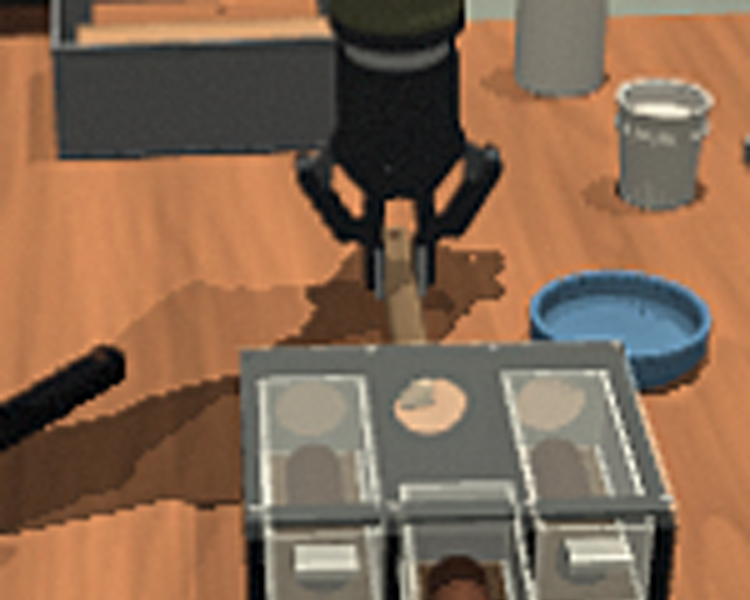

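>>> send_rows --deltas '[0,4,0,0,-1,0,4,0,0,-1,0,4,0,0,-1]'

```text
time_s: 10.58
eef_pos: [0.5545, 0.316, 0.0014]
orientation: [[0.998, 0.039, 0.042], [-0.044, 0.054, 0.998], [0.036, -0.998, 0.056]]
wrist_force: [-11.2, -8.1, 35.8]
finger_gap: 0.019
```

```bash
python3 -c "
from h import *
st();print(bot.state()['orientation'])"
```

```text
t 10.58 pos [554.4628 315.9568   1.394 ] toolx yaw -2.5521507730572313 toolz yaw 87.56427017801764 q [-10.714   46.4501 -34.3993 101.0717  37.0437  40.2409 -66.8398] F [-11.1512  -8.0619  35.8142] gap 0.01902657242575628
[[ 0.9984  0.0386  0.0424]
 [-0.0445  0.0543  0.9975]
 [ 0.0362 -0.9978  0.0559]]
```

>>> send_rows --deltas '[0,-1.5,0,0,-1,0,0,0,0,0,0,0,0,0,0,0,0,0,0,0,0,-4,0,0,0.2,0,-10,0,0,0.2,0,-20,0,0,0.2]'

```text
time_s: 11.17
eef_pos: [0.5532, 0.31, 0.0378]
orientation: [[0.998, 0.038, 0.046], [-0.048, 0.05, 0.998], [0.035, -0.998, 0.052]]
wrist_force: [-0.1, 0.2, 0.3]
finger_gap: 0.0514
```

```bash
python3 -c "
from h import *
st();print(bot.state()['orientation'])
im=bot.capture('side')[:,:,::-1]; cv2.imwrite('pics/side12.png',im)
cv2.imwrite(f'pics/s12.png',cv2.resize(im[100:240,200:350],None,fx=5,fy=5,interpolation=cv2.INTER_CUBIC)[:600])
"
```

```text
t 11.17 pos [553.1771 310.021   37.7951] toolx yaw -2.7416871030956567 toolz yaw 87.36394912163126 q [ -9.1143  43.6841 -36.4561 100.2496  34.5665  43.9504 -64.7809] F [-0.0623  0.1999  0.3179] gap 0.05139234715379237
[[ 0.9982  0.0377  0.0459]
 [-0.0478  0.0504  0.9976]
 [ 0.0353 -0.998   0.0521]]
```

View pics/s12.png

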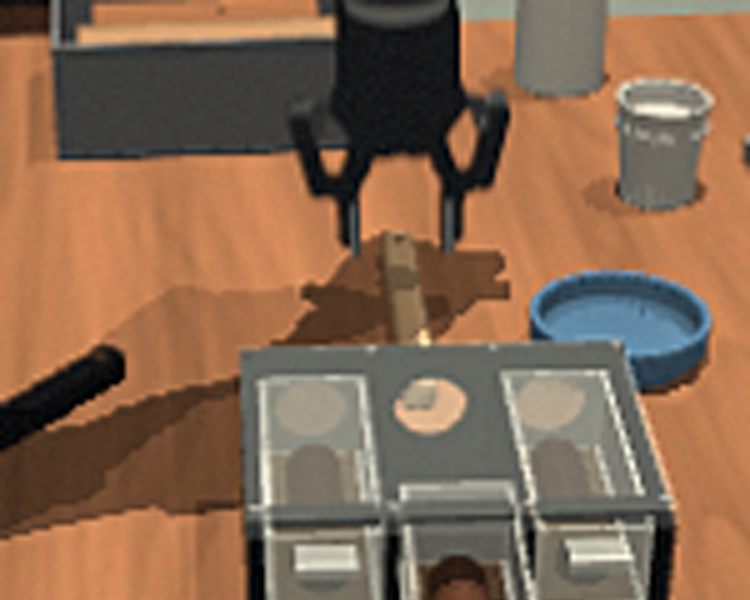

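>>> send_rows --deltas '[0,-30,0,0,0.64,0,-38,0,0,0.64,0,-38,0,0,0.64,0,-38,0,0,0.64,0,-30,-20,0,0.64,0,0,-38,0,0.64,0,0,-40,0,0.64,0,0,-40,0,0.64,0,0,-40,0,0.64,0,0,-40,0,0.64,0,0,-40,0,0.64,0,0,-40,0,0.64]'

```text
time_s: 12.22
eef_pos: [0.5334, 0.0078, 0.2159]
orientation: [[0.998, 0.05, 0.023], [-0.027, 0.065, 0.998], [0.049, -0.997, 0.066]]
wrist_force: [0.6, 0.3, 0.5]
finger_gap: 0.07
```

```bash
python3 -c "
from h import *
go(531,-117,200,-2.8);print(bot.state()['orientation'])"
```

```text
t 12.22 pos [533.414    7.8347 215.9406] toolx yaw -1.531199001491995 toolz yaw 88.65492460950132 q [ 32.2845  25.521  -48.8999 103.4686  19.1901  56.7839 -24.7658] F [0.562  0.2516 0.5105] gap 0.06997201418014559
need tool mm [   0.144     7.6345 -125.6397] roll 1.2688009985079987
[[ 0.9985  0.0504  0.0234]
 [-0.0267  0.0651  0.9975]
 [ 0.0488 -0.9966  0.0664]]
```

>>> send_rows --deltas '[0,1,-12,1,0.64,0,0,-12,0,0.64,0,0,-12,0,0.64,0,0,-12,0,0.64,0,0,-12,0,0.64,0,0,-12,0,0.64,0,0,-12,0,0.64,0,0,-12,0,0.64,0,0,-10,0,0.64,0,0,-5,0,0.64,0,0,0,0,0.64]'

```text
time_s: 13.13
eef_pos: [0.5254, -0.1238, 0.2086]
orientation: [[0.997, 0.05, 0.059], [-0.062, 0.059, 0.996], [0.046, -0.997, 0.062]]
wrist_force: [-0.3, 0.7, -0.2]
finger_gap: 0.0702
```

```bash
python3 -c "
from h import *
go(531,-117,200,-2.8);print(bot.state()['orientation'])
for n in ('side','top'):cv2.imwrite(f'pics/{n}13.png',bot.capture(n)[:,:,::-1])"
```

```text
t 13.13 pos [ 525.4454 -123.8431  208.5875] toolx yaw -3.5807755945207482 toolz yaw 86.58296413853361 q [ 45.3651  26.9557 -48.0175 102.3704  19.3778  57.4559 -12.6749] F [-0.3084  0.709  -0.193 ] gap 0.07019693015732249
need tool mm [4.7171 9.2424 6.6147] roll -0.7807755945207475
[[ 0.997   0.0496  0.0595]
 [-0.0624  0.0592  0.9963]
 [ 0.0459 -0.997   0.0621]]
```

View pics/side13.png

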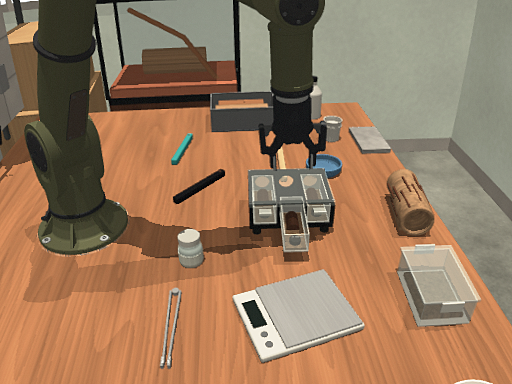

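View pics/top13.png

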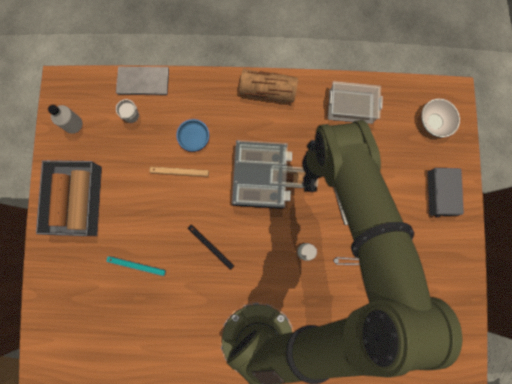

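>>> send_rows --deltas '[28,0,28,0,0.64,28,0,28,0,0.64,28,0,28,0,0.64,28,0,28,0,0.64,0,0,0,0,0.64]'

```text
time_s: 13.65
eef_pos: [0.6461, -0.0142, 0.22]
orientation: [[0.997, 0.047, 0.064], [-0.067, 0.06, 0.996], [0.043, -0.997, 0.063]]
wrist_force: [-0.9, 0.7, 0.9]
finger_gap: 0.0698
```

>>> send_rows --deltas '[-5,0,-5,0,0.64,-9,0,-9,0,0.64,-9,0,-9,0,0.64,-9,0,-9,0,0.64,-9,0,-9,0,0.64,-9,0,-9,0,0.64,-9,0,-9,0,0.64,-9,0,-9,0,0.64,-9,0,-9,0,0.64,-9,0,-9,0,0.64,-5,0,-5,0,0.64,0,0,0,0,0.64]'

```text
time_s: 14.65
eef_pos: [0.5282, -0.1097, 0.2078]
orientation: [[0.997, 0.037, 0.067], [-0.069, 0.053, 0.996], [0.033, -0.998, 0.055]]
wrist_force: [0.3, -0.2, 0.1]
finger_gap: 0.0702
```

```bash
python3 -c "
from h import *
go(531,-117,200,-2.8);print(bot.state()['orientation'])
im=bot.capture('side')[:,:,::-1]; cv2.imwrite('pics/side14.png',im)
cv2.imwrite(f'pics/s14.png',cv2.resize(im[150:270,220:350],None,fx=5.5,fy=5.5,interpolation=cv2.INTER_CUBIC)[:600])
"
```

```text
t 14.65 pos [ 528.2383 -109.6964  207.7818] toolx yaw -3.9798492718561485 toolz yaw 86.12521641418188 q [ 43.1057  27.1633 -47.6503 102.0056  19.7681  58.238  -15.1321] F [ 0.3111 -0.2091  0.0707] gap 0.07018636448478728
need tool mm [ 3.003   7.4803 -7.5203] roll -1.179849271856142
[[ 0.997   0.0368  0.0675]
 [-0.0694  0.053   0.9962]
 [ 0.0331 -0.9979  0.0554]]
```

View pics/s14.png

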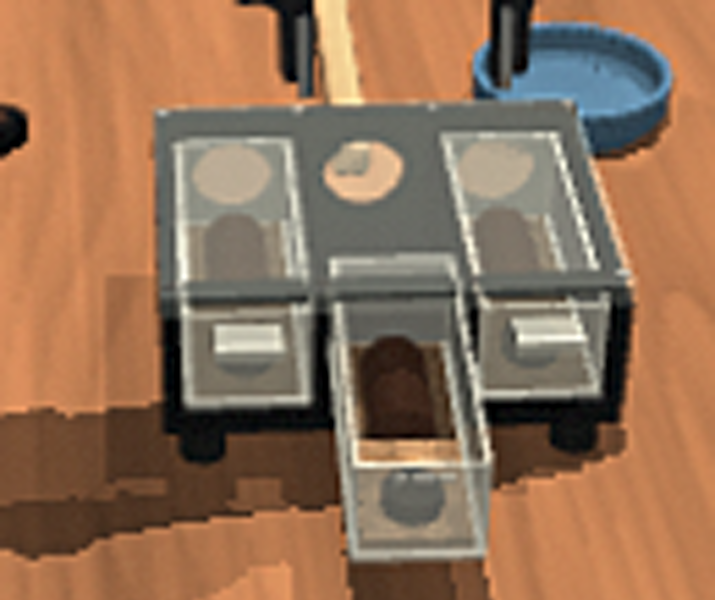

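>>> send_rows --deltas '[28,0,28,0,0.64,28,0,28,0,0.64,28,0,28,0,0.64,28,0,28,0,0.64,0,0,0,0,0.64]'

```text
time_s: 15.12
eef_pos: [0.6507, -0.0071, 0.2172]
orientation: [[0.996, 0.036, 0.08], [-0.082, 0.051, 0.995], [0.032, -0.998, 0.053]]
wrist_force: [-1.1, 1.0, -0.7]
finger_gap: 0.0701
```

>>> send_rows --deltas '[-5,0,-5,0,0.64,-9,0,-9,-1,0.64,-9,0,-9,0,0.64,-9,0,-9,0,0.64,-9,0,-9,0,0.64,-9,0,-9,0,0.64,-9,0,-9,0,0.64,-9,0,-9,0,0.64,-9,0,-9,0,0.64,-9,0,-9,0,0.64,-5,0,-9,0,0.64,0,0,0,0,0.64]'

```text
time_s: 16.12
eef_pos: [0.5427, -0.099, 0.2067]
orientation: [[0.998, 0.033, 0.058], [-0.06, 0.052, 0.997], [0.03, -0.998, 0.053]]
wrist_force: [-0.1, 0.2, -0.7]
finger_gap: 0.0695
```

```bash
python3 -c "
from h import *
go(531,-117,200,-2.8);print(bot.state()['orientation'])
c=np.array([[344,472],[491,464],[335,262],[455,258]])/5.5+[220,150]
P=plane('side',c,.084);print(P*1000,P.mean(0))
t=cv2.imread('pics/top13.png');cv2.imwrite('pics/t13.png',cv2.resize(t[130:220,225:335],None,fx=6.5,fy=6.5,interpolation=cv2.INTER_CUBIC))
"
```

```text
t 16.12 pos [542.7266 -98.9979 206.6672] toolx yaw -3.4142160166497004 toolz yaw 86.67736543994988 q [ 40.8693  28.3692 -47.4096 100.2623  20.6065  59.2215 -16.442 ] F [-0.0914  0.1882 -0.6558] gap 0.06954889368070162
need tool mm [-10.8278   5.3389 -18.9815] roll -0.6142160166496922
[[ 0.9978  0.0329  0.0579]
 [-0.0595  0.0517  0.9969]
 [ 0.0298 -0.9981  0.0535]]
[[ 499.6289 -188.6349   84.    ]
 [ 558.3608 -188.7893   84.    ]
 [ 514.3139  -38.0848   84.    ]
 [ 568.2204  -39.5773   84.    ]] [ 0.5351 -0.1138  0.084 ]
```

View pics/t13.png

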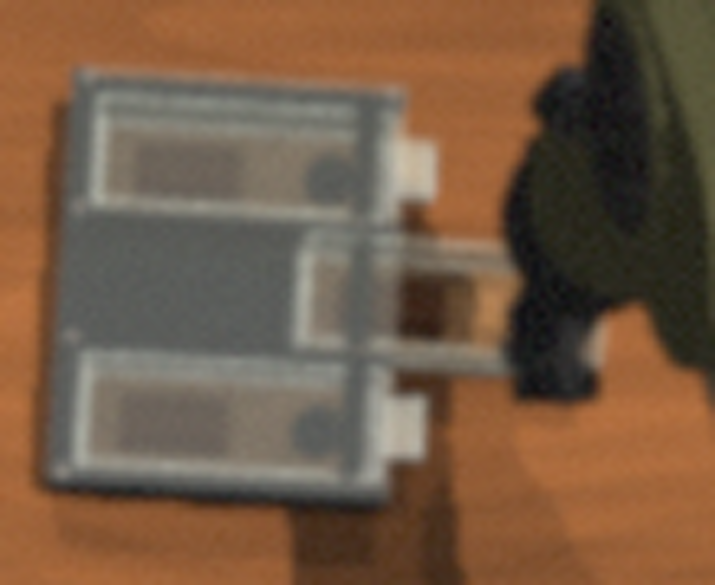

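>>> send_rows --deltas '[-10,10,-18,-0.6,0.64,0,20,0,0,0.64,0,25,0,0,0.64,0,20,0,0,0.64,0,8,0,0,0.64,0,0,0,0,0.64]'

```text
time_s: 16.62
eef_pos: [0.5358, -0.1141, 0.1221]
orientation: [[0.998, 0.04, 0.051], [-0.053, 0.051, 0.997], [0.037, -0.998, 0.053]]
wrist_force: [-0.2, 0.8, 0.1]
finger_gap: 0.0701
```

```bash
python3 -c "
from h import *
go(531,-117,100,-2.8);print(bot.state()['orientation'])
im=bot.capture('side')[:,:,::-1]; cv2.imwrite('pics/side15.png',im)
cv2.imwrite(f'pics/s15.png',cv2.resize(im[130:270,210:360],None,fx=5,fy=5,interpolation=cv2.INTER_CUBIC)[:600])
print(plane('top',[[270.8,176]],.084)*1000)
"
```

```text
t 16.62 pos [ 535.768  -114.1413  122.085 ] toolx yaw -3.0300613903474565 toolz yaw 87.08262706902262 q [ 39.893   33.185  -43.7491 107.465   26.37    48.022  -19.2854] F [-0.1977  0.8483  0.0934] gap 0.07014862642098793
need tool mm [-5.4324 21.7037 -4.2532] roll -0.23006139034745843
[[ 0.9979  0.04    0.0508]
 [-0.0528  0.0505  0.9973]
 [ 0.0374 -0.9979  0.0525]]
[[529.1124 -31.5948  84.    ]]
```

View pics/s15.png

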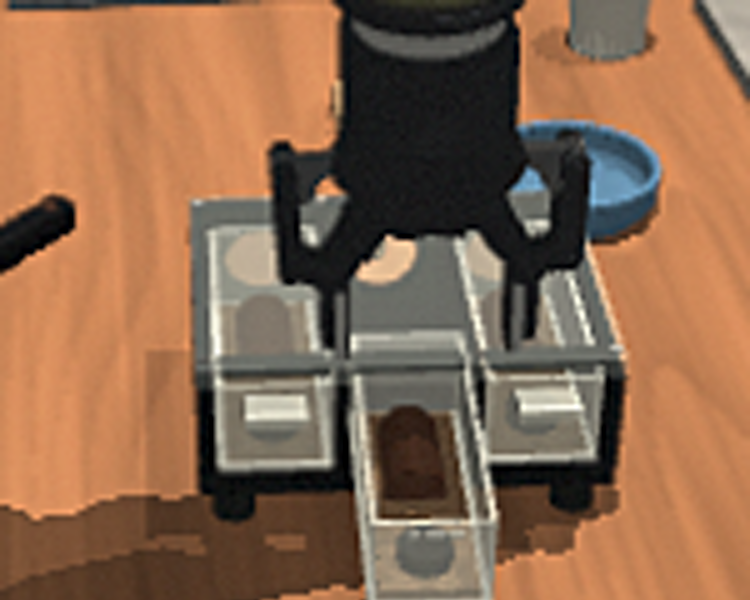

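>>> send_rows --deltas '[-7,2,-6,0,0.64,0,12,0,0,0.64,0,12,0,0,0.64,0,8,0,0,0.64,0,0,0,0,0.64]'

```text
time_s: 17.08
eef_pos: [0.532, -0.119, 0.091]
orientation: [[0.998, 0.048, 0.05], [-0.053, 0.048, 0.997], [0.045, -0.998, 0.051]]
wrist_force: [1.1, -0.1, -0.8]
finger_gap: 0.0703
```

```bash
python3 -c "
from h import *
go(531,-117,42,-2.8)
im=bot.capture('side')[:,:,::-1]; cv2.imwrite('pics/side16.png',im)
cv2.imwrite(f'pics/s16.png',cv2.resize(im[130:270,210:360],None,fx=5,fy=5,interpolation=cv2.INTER_CUBIC)[:600])
"
```

```text
t 17.08 pos [ 531.9903 -118.9812   91.0032] toolx yaw -3.013735527870714 toolz yaw 87.11770076418894 q [ 39.1559  34.9593 -41.7686 110.1492  29.0772  43.3961 -21.0144] F [ 1.1345 -0.1333 -0.7748] gap 0.07029374907086634
need tool mm [-3.3019 48.9387 -0.5605] roll -0.21373552787071048
```

View pics/s16.png

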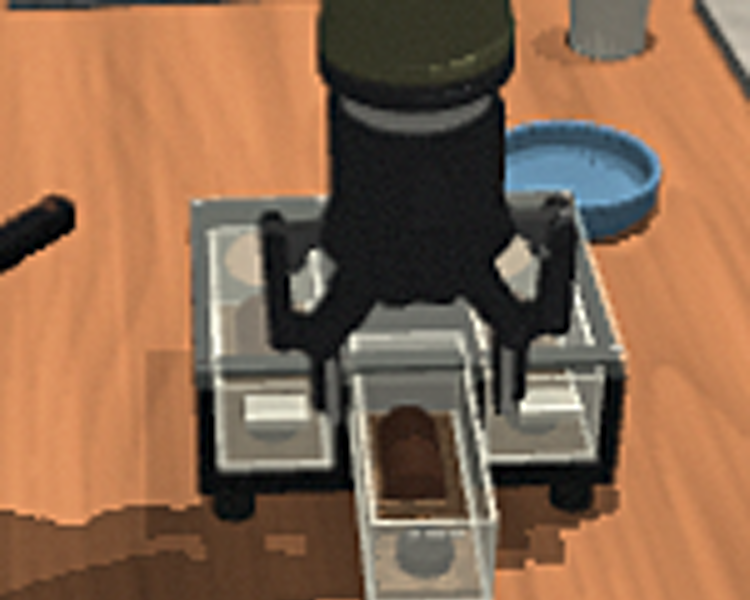

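>>> send_rows --deltas '[-3,10,0,0,0.64,0,14,0,0,0.64,0,14,0,0,0.64,0,8,0,0,0.64,0,2,0,0,0.64,0,0,0,0,0.64]'

```text
time_s: 17.63
eef_pos: [0.5342, -0.1167, 0.0452]
orientation: [[0.997, 0.054, 0.05], [-0.052, 0.047, 0.998], [0.051, -0.997, 0.049]]
wrist_force: [0.1, 0.5, 0.6]
finger_gap: 0.0699
```

```bash
python3 -c "
from h import *
go(531,-117,42,-2.8)
im=bot.capture('side')[:,:,::-1]; cv2.imwrite('pics/side17.png',im)
cv2.imwrite(f'pics/s17.png',cv2.resize(im[130:270,210:360],None,fx=5,fy=5,interpolation=cv2.INTER_CUBIC)[:600])
"
```

```text
t 17.63 pos [ 534.2172 -116.7355   45.2064] toolx yaw -3.0030491089525184 toolz yaw 87.14182548657038 q [ 36.2788  38.2458 -38.0541 112.6066  33.3197  37.3828 -24.7376] F [0.1253 0.4679 0.5923] gap 0.06994358981813467
need tool mm [-3.3584  3.0138 -0.5825] roll -0.20304910895251282
```

View pics/s17.png

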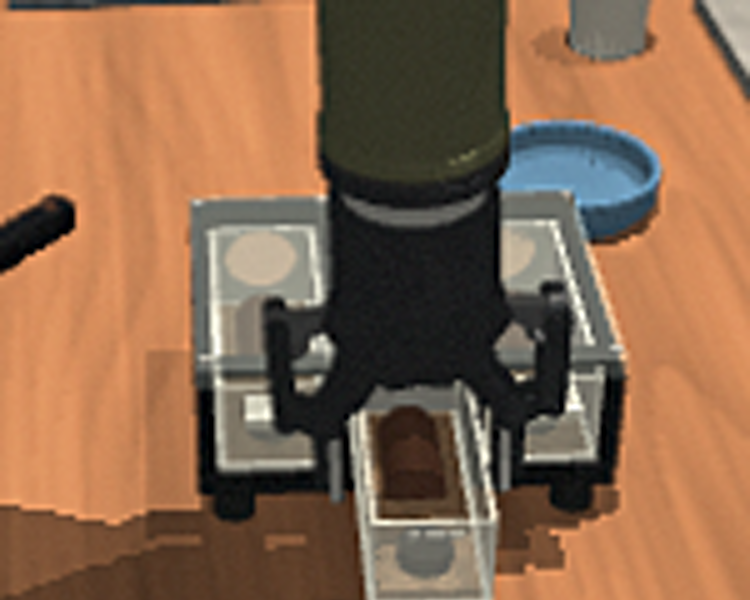

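>>> send_rows --deltas '[-2,2,0,0,0.64,0,0,0,0,0.64,0,0,0,0,-1,0,0,0,0,-1,0,0,0,0,-1,0,0,0,0,-1,0,0,0,0,-1]' --force 45

```text
time_s: 18.27
eef_pos: [0.5336, -0.1167, 0.0458]
orientation: [[0.997, 0.057, 0.05], [-0.053, 0.046, 0.998], [0.055, -0.997, 0.049]]
wrist_force: [0.7, 0.1, -1.5]
finger_gap: 0.0563
```

```bash
python3 -c "
from h import *
st();print(bot.state()['orientation'])
im=bot.capture('side')[:,:,::-1]; cv2.imwrite('pics/side18.png',im)
cv2.imwrite(f'pics/s18.png',cv2.resize(im[130:270,210:360],None,fx=5,fy=5,interpolation=cv2.INTER_CUBIC)[:600])
"
```

```text
t 18.27 pos [ 533.6163 -116.6784   45.7878] toolx yaw -3.042462473004151 toolz yaw 87.11147261165533 q [ 36.3027  38.058  -38.0064 112.884   33.4328  37.0397 -24.9008] F [ 0.7102  0.1383 -1.5202] gap 0.056334401905909076
[[ 0.9971  0.0573  0.0503]
 [-0.053   0.0459  0.9975]
 [ 0.0549 -0.9973  0.0488]]
```

View pics/s18.png

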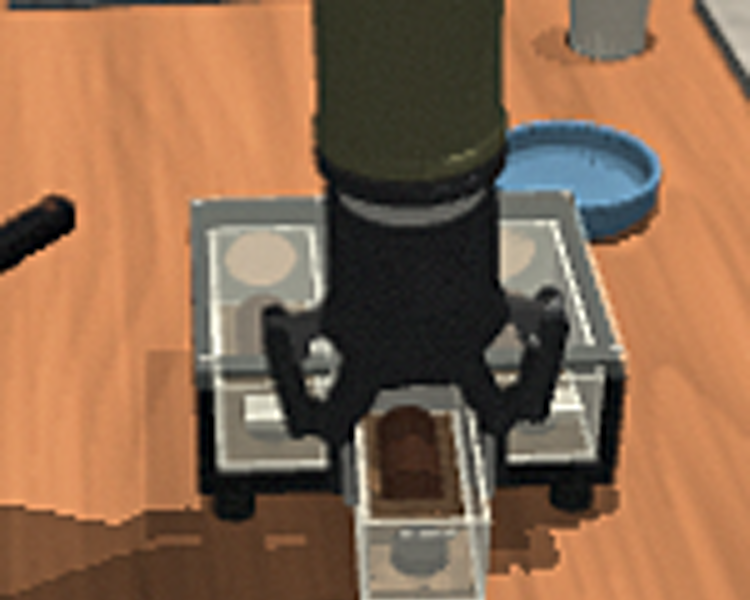

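>>> send_rows --deltas '[0,-0.8,-14,0,-1,0,-1,-20,0,-1,0,-1,-22,0,-1,0,-1,-22,0,-1,0,-1,-15,0,-1,0,0,0,0,-1]'

```text
time_s: 18.82
eef_pos: [0.5278, -0.209, 0.0447]
orientation: [[0.998, 0.054, 0.042], [-0.045, 0.05, 0.998], [0.052, -0.997, 0.052]]
wrist_force: [0.3, 0.2, -0.9]
finger_gap: 0.0567
```

```bash
python3 -c "
from h import *
st();print(bot.state()['orientation'])
im=bot.capture('side')[:,:,::-1]; cv2.imwrite('pics/side19.png',im)
cv2.imwrite(f'pics/s19.png',cv2.resize(im[130:290,210:380],None,fx=4.5,fy=4.5,interpolation=cv2.INTER_CUBIC)[:600])
cv2.imwrite('pics/top19.png',bot.capture('top')[:,:,::-1])
"
```

```text
t 18.82 pos [ 527.7714 -209.0206   44.6971] toolx yaw -2.589202139481026 toolz yaw 87.56669056438906 q [ 46.3644  40.3092 -39.7699 108.8911  33.3228  40.497  -14.1505] F [ 0.3475  0.1568 -0.8643] gap 0.05669180011471102
[[ 0.9976  0.0542  0.0424]
 [-0.0451  0.0498  0.9977]
 [ 0.052  -0.9973  0.0522]]
```

View pics/s19.png

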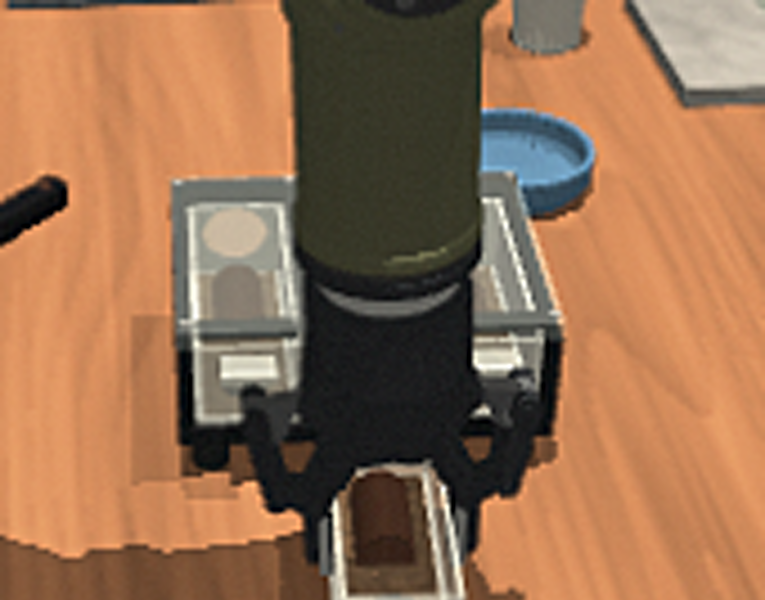

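>>> send_rows --deltas '[0,-8,-5,0,-1,0,-10,-12,-2,-1,0,-5,-15,-3,-1,0,-1,-15,-3,-1,0,-1,-15,-3,-1,0,-1,-15,-3,-1,0,-1,-15,-3,-1,0,-1,-12,-2,-1,0,-1,-8,0,-1,0,0,0,0,-1]'

```text
time_s: 19.75
eef_pos: [0.5441, -0.309, 0.0768]
orientation: [[0.945, 0.057, -0.322], [0.319, 0.055, 0.946], [0.072, -0.997, 0.034]]
wrist_force: [1.6, 0.4, -1.5]
finger_gap: 0.0562
```

```bash
python3 -c "
from h import *
go(531,-339,50,16.6);print(bot.state()['orientation'])
im=bot.capture('side')[:,:,::-1]; cv2.imwrite('pics/side20.png',im)
cv2.imwrite('pics/top20.png',bot.capture('top')[:,:,::-1])
"
```

```text
t 19.75 pos [ 544.1401 -308.9886   76.8321] toolx yaw 18.678666733057828 toolz yaw 108.81949346451339 q [ 57.6167  44.4805 -48.6003  97.6295  35.5831  52.8478  15.1746] F [ 1.5838  0.3844 -1.4883] gap 0.05621864734196696
need tool mm [-23.9271  24.3365 -25.0707] roll 2.0786667330578155
[[ 0.9449  0.0569 -0.3224]
 [ 0.3194  0.0554  0.946 ]
 [ 0.0717 -0.9968  0.0342]]
```

View pics/side20.png

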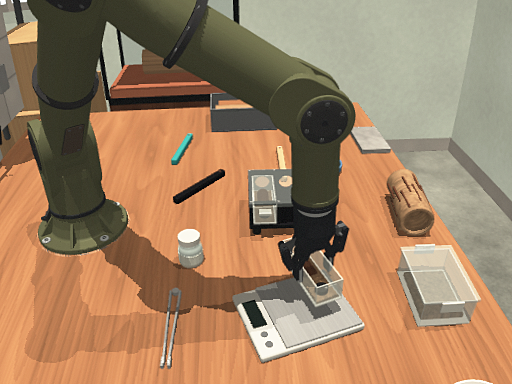

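View pics/top20.png

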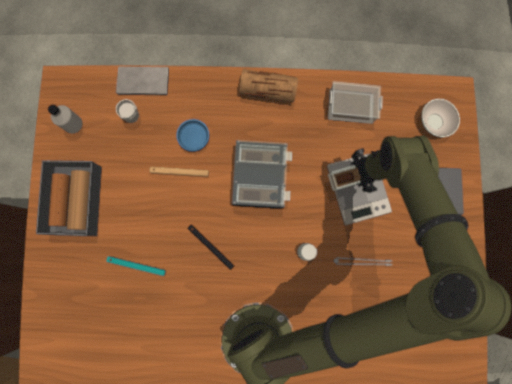

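>>> send_rows --deltas '[-8,0,-8,1,-1,-8,0,-8,1,-1,-8,2,-8,0,-1,0,4,-2,0,-1,0,4,0,0,-1,0,0,0,0,-1]'

```text
time_s: 20.35
eef_pos: [0.5269, -0.3387, 0.0632]
orientation: [[0.956, 0.054, -0.288], [0.285, 0.056, 0.957], [0.068, -0.997, 0.038]]
wrist_force: [-0.6, 0.2, -1.2]
finger_gap: 0.0566
```

```bash
python3 -c "
from h import *
go(531,-339,36,16.6);print(bot.state()['orientation'])
im=bot.capture('side')[:,:,::-1]; cv2.imwrite('pics/side21.png',im)
cv2.imwrite(f'pics/s21.png',cv2.resize(im[230:370,220:370],None,fx=5,fy=5,interpolation=cv2.INTER_CUBIC)[:600])
"
```

```text
t 20.35 pos [ 526.9431 -338.7359   63.2409] toolx yaw 16.61270809446529 toolz yaw 106.76363117050873 q [ 60.1767  45.4849 -47.6662  97.7763  36.0349  51.9822  16.0645] F [-0.6293  0.2144 -1.1956] gap 0.0565667824076488
need tool mm [ 1.9418 27.363  -2.4688] roll 0.012708094465295972
[[ 0.956   0.0544 -0.2882]
 [ 0.2852  0.0564  0.9568]
 [ 0.0683 -0.9969  0.0384]]
```

View pics/s21.png

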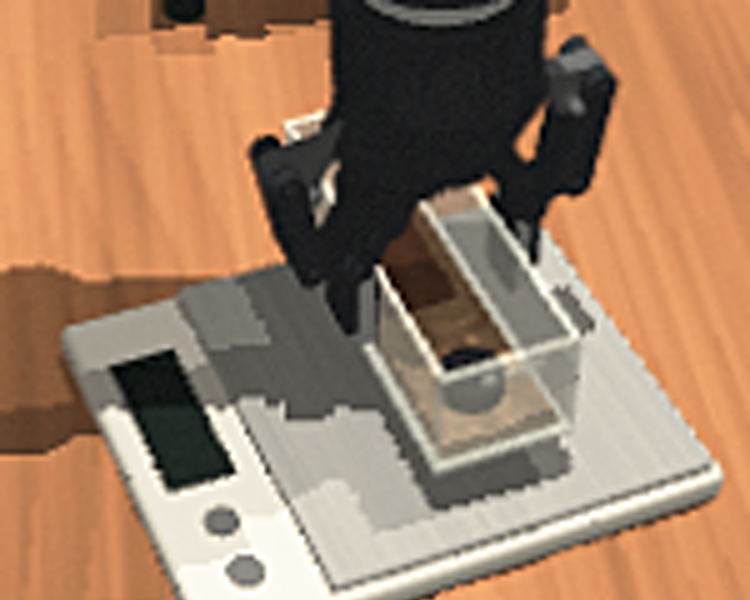

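```bash
python3 -c "
from h import *
f=lambda c,z:plane('side',np.array(c)/5+[220,230],z)*1000
a=np.radians(106.6);u=np.array([np.cos(a),np.sin(a),0])
T=f([[435,470],[570,432]],51);print(T,'tub c',T.mean(0)+75*u)
S=f([[335,588],[716,468]],24);print(S,'scale c',S.mean(0)+82*u)
"
```

```text
[[ -9717.1117 -43859.8399  51000.    ]
 [-13898.535  -44894.7955  51000.    ]] tub c [-11829.25   -44305.4435  51000.    ]
[[ -2717.1724 -19024.7648  24000.    ]
 [ -8051.1917 -20471.9354  24000.    ]] scale c [ -5407.6085 -19669.7676  24000.    ]
```

```bash
python3 -c "
from h import *
f=lambda c,z:plane('side',np.array(c)/5+[220,230],z/1000)*1000
a=np.radians(106.6);u=np.array([np.cos(a),np.sin(a),0])
T=f([[435,470],[570,432]],51);print(T,'tub c',T.mean(0)+75*u)
S=f([[335,588],[716,468]],24);print(S,'scale c',S.mean(0)+82*u)
"
```

```text
[[ 518.1926 -409.3943   51.    ]
 [ 571.1069 -396.2973   51.    ]] tub c [ 523.2231 -330.9716   51.    ]
[[ 478.7542 -437.8653   24.    ]
 [ 630.6096 -396.6654   24.    ]] scale c [ 531.2554 -338.6829   24.    ]
```

>>> send_rows --deltas '[4,0,-5,0,-1,0,6,0,0,-1,0,6,0,0,-1,0,5,0,0,-1,0,3,0,0,-1,0,0,0,0,-1]'

```text
time_s: 20.9
eef_pos: [0.5355, -0.3394, 0.0415]
orientation: [[0.955, 0.055, -0.291], [0.288, 0.058, 0.956], [0.07, -0.997, 0.039]]
wrist_force: [-0.1, 0.1, -1.5]
finger_gap: 0.0563
```

```bash
python3 -c "
from h import *
go(531,-342,36,16.6);print(bot.state()['orientation'])
im=bot.capture('side')[:,:,::-1]; cv2.imwrite('pics/side22.png',im)
cv2.imwrite(f'pics/s22.png',cv2.resize(im[230:370,220:370],None,fx=5,fy=5,interpolation=cv2.INTER_CUBIC)[:600])
"
```

```text
t 20.9 pos [ 535.4904 -339.3611   41.4964] toolx yaw 16.77149067019072 toolz yaw 106.92968115286219 q [ 58.9889  47.3907 -46.5044  97.5304  37.4322  50.4328  15.2432] F [-0.0613  0.1431 -1.5182] gap 0.05628447306390362
need tool mm [-5.4326  5.0767 -1.4324] roll 0.17149067019070685
[[ 0.9551  0.0555 -0.291 ]
 [ 0.2878  0.0579  0.9559]
 [ 0.0699 -0.9968  0.0394]]
```

View pics/s22.png

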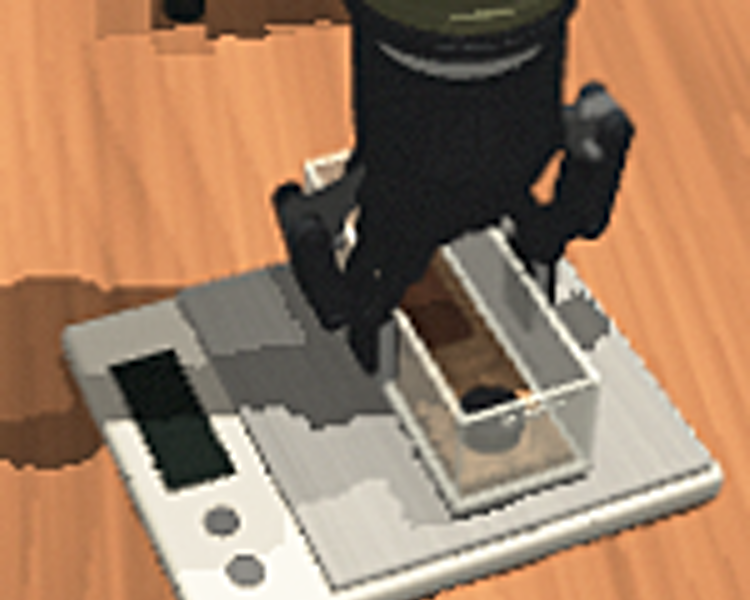

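>>> send_rows --deltas '[-4,1,0,0,-1,0,2,0,0,-1,0,2,0,0,-1,0,1,0,0,-1]'

```text
time_s: 21.28
eef_pos: [0.5321, -0.34, 0.0364]
orientation: [[0.955, 0.056, -0.291], [0.288, 0.057, 0.956], [0.07, -0.997, 0.038]]
wrist_force: [-4.0, 1.3, 14.7]
finger_gap: 0.056
```

```bash
python3 -c "
from h import *
st()"
```

```text
t 21.28 pos [ 532.0637 -340.0459   36.4325] toolx yaw 16.80406917899852 toolz yaw 106.95911707449095 q [ 59.1702  47.5472 -46.2651  98.2041  37.8831  49.6399  15.0297] F [-4.0101  1.2702 14.6592] gap 0.055990692489479146
```

>>> send_rows --deltas '[0,0,0,0,0.36,0,0,0,0,0.45,0,0,0,0,0.55,0,0,0,0,0.64,0,0,0,0,0.64]'

```text
time_s: 21.7
eef_pos: [0.5326, -0.3405, 0.0374]
orientation: [[0.955, 0.058, -0.291], [0.288, 0.056, 0.956], [0.072, -0.997, 0.037]]
wrist_force: [1.1, -0.2, -0.0]
finger_gap: 0.0705
```

```bash
python3 -c "
from h import *
st()
im=bot.capture('side')[:,:,::-1]; cv2.imwrite('pics/side23.png',im)
cv2.imwrite(f'pics/s23.png',cv2.resize(im[230:370,220:370],None,fx=5,fy=5,interpolation=cv2.INTER_CUBIC)[:600])
"
```

```text
t 21.7 pos [ 532.6342 -340.5241   37.3983] toolx yaw 16.776750022776934 toolz yaw 106.9280051704942 q [ 59.1849  47.4616 -46.2658  98.1802  37.8691  49.5922  15.0335] F [ 1.1115 -0.2398 -0.0008] gap 0.07046669369829395
```

View pics/s23.png

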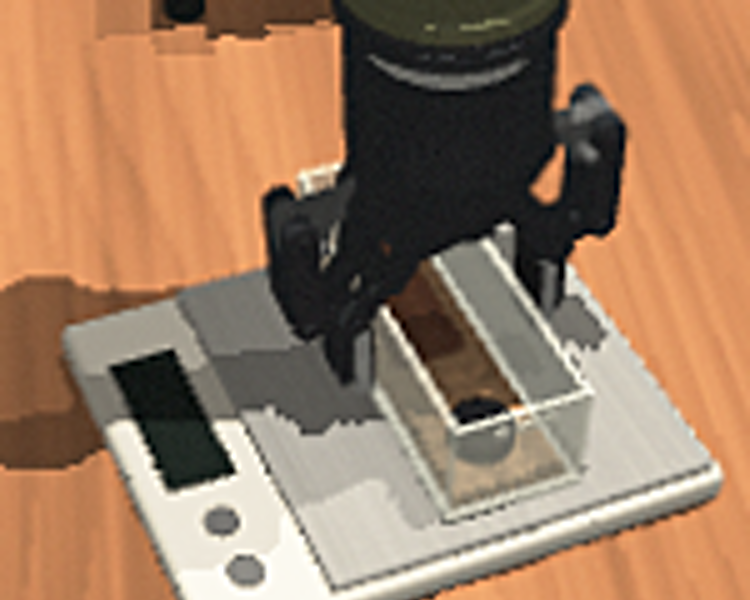

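>>> send_rows --deltas '[0.5,-6,0.2,0,0.64,0.7,-10,0.4,0,0.64,1,-15,0.6,0,0.64,1,-20,0.7,0,0.64,1,-30,0,0,0.64,0,-30,0,0,0.64,0,-38,0,0,0.64,0,-38,0,0,0.64]'

```text
time_s: 22.42
eef_pos: [0.5215, -0.3452, 0.2279]
orientation: [[0.954, 0.047, -0.295], [0.292, 0.066, 0.954], [0.064, -0.997, 0.049]]
wrist_force: [0.6, 0.1, 0.2]
finger_gap: 0.07
```

```bash
python3 -c "
from h import *
go(276,-561,231)
im=bot.capture('side')[:,:,::-1]; cv2.imwrite('pics/side24.png',im)
cv2.imwrite('pics/top24.png',bot.capture('top')[:,:,::-1])
"
```

```text
t 22.42 pos [ 521.5379 -345.2411  227.8631] toolx yaw 16.98765999836466 toolz yaw 107.16828676473378 q [ 64.1821  36.8223 -54.4677  86.0387  26.3942  70.7831  24.4966] F [0.5656 0.1452 0.1653] gap 0.07004719942758339
need tool mm [-297.0481  -28.81   -133.3529] roll None
```

View pics/side24.png

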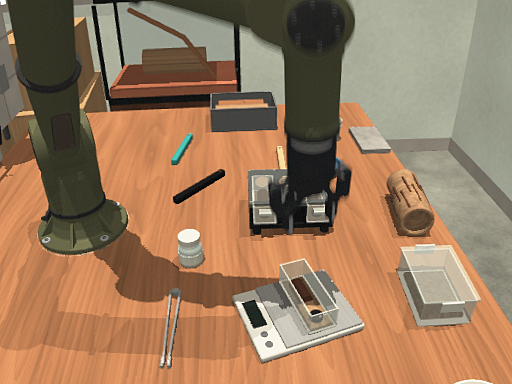

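>>> send_rows --deltas '[-25,0,-12,0,0.64,-30,0,-14,0,0.64,-30,0,-14,0,0.64,-30,0,-14,0,0.64,-30,0,-14,0,0.64,-30,0,-14,0,0.64,-20,0,-10,0,0.64,0,0,0,0,0.64]'

```text
time_s: 23.18
eef_pos: [0.3633, -0.4935, 0.2225]
orientation: [[0.951, 0.065, -0.303], [0.3, 0.054, 0.952], [0.078, -0.996, 0.032]]
wrist_force: [-0.2, -0.5, -0.8]
finger_gap: 0.0699
```

```bash
python3 -c "
from h import *
st()
s=bot.capture('side')[:,:,::-1];t=bot.capture('top')[:,:,::-1]; cv2.imwrite('pics/side25.png',s);cv2.imwrite('pics/top25.png',t)
cv2.imwrite('pics/s25.png',cv2.resize(s[230:370,220:370],None,fx=5,fy=5,interpolation=cv2.INTER_CUBIC)[:600])
cv2.imwrite('pics/t25.png',cv2.resize(t[125:230,140:400],None,fx=3,fy=3,interpolation=cv2.INTER_CUBIC))
"
```

```text
t 23.18 pos [ 363.2606 -493.4808  222.5132] toolx yaw 17.509133215922372 toolz yaw 107.65420379404037 q [ 85.8836  36.8844 -56.4233  88.0765  26.9965  70.2323  44.0067] F [-0.1987 -0.5391 -0.7578] gap 0.0699033828905191
```

View pics/t25.png

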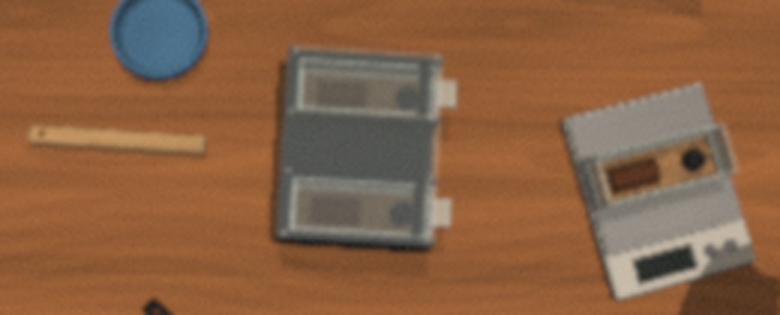

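View pics/s25.png

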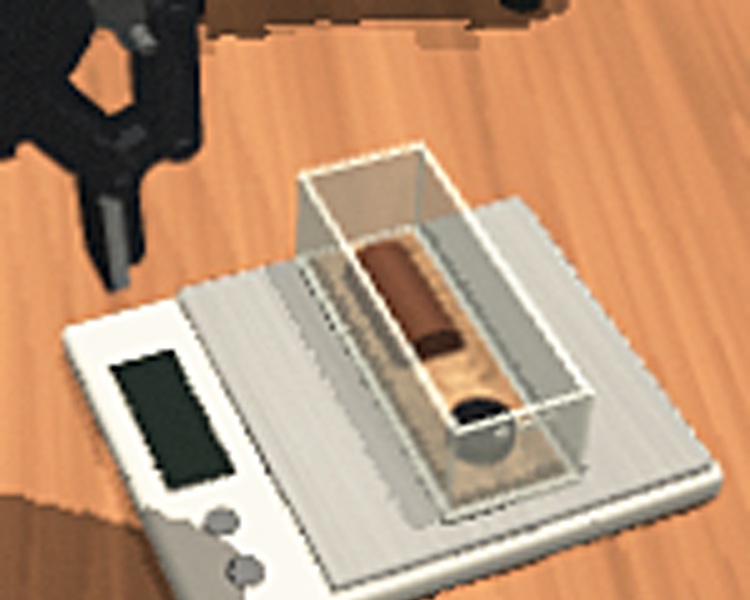

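```bash
python3 -c "
from h import *
f=lambda c,z:plane('side',np.array(c)/5+[220,230],z/1000)*1000
T=f([[300,175],[422,147],[590,393],[455,430]],74);S=f([[182,290],[515,200],[716,468],[335,588]],24)
print(T.mean(0),S.mean(0),(T-S).mean(0))
d=np.linalg.norm
print(d(T[0]-T[1]),d(T[1]-T[2]),d(T[2]-T[3]),d(T[3]-T[0]))
g=lambda c,z:plane('top',np.array(c)/3+[140,125],z/1000)*1000
T=g([[578,160],[716,127],[733,173],[597,205]],74);S=g([[562,118],[702,84],[750,220],[606,254]],24);print(T.mean(0),S.mean(0))
im0=bot.state();print(im0['time_s'])
"
```

```text
[ 530.1939 -334.7293   74.    ] [ 531.965  -339.0097   24.    ] [-1.7711  4.2803 50.    ]
53.653293769474196 145.82623825835918 53.6040063818112 145.92173876486217
[ 522.5636 -320.5798   74.    ] [ 528.6141 -334.207    24.    ]
23.2833
```

```bash
python3 -c "
from station import bot
print(bot.hand_in())"
```

```text
the job is handed in; nothing more can be done
None
```

I pushed the stuck tub, which was in the middle bay, out from behind with the wooden stick. I laid the stick flat behind the rack, drew the tub out at the front and set it upright on the scale. I handed the job in at about 23 s.

- **Tub on the scale:** in the side view its centre is about 5 mm from the middle of the platform. The top view gave about 15 mm, read from blurrier corners. The two disagree, but both are inside the 30 mm limit, and the tub looks upright.
- **Everything else:** in the last pictures the stick lies flat, the other two tubs and the dish look unmoved, and the gripper is clear of everything. I judged the other tubs and the dish by eye and did not measure them.
- **Gripper tilt:** the gripper picked up about 4° of tilt while pushing and kept most of it. I could not remove it, but the tub sat flat once released.
- **Force on the ledge:** trying to level the gripper with the stick, I pressed it onto the ledge. The wrist force reached about 36 N, with the fingertips probably touching the ledge. I backed off at once.

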